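Put the washed shakers and dipper measures up to dry

ROBOT

A 7-joint arm with a two-finger parallel gripper is mounted at the origin on the work surface. World frame = base frame: x ahead of the robot, y to its left, z up, the work surface at z = 0. Lengths are in mm, angles in rad, forces in N, time in s.
With the tool pointing down it reaches from about 350 to 900 mm from the base axis. Payload 8.1 kg.
Tool frame: the origin (TCP) lies between the finger pads; the fingertips stand 14 mm ahead of it and the grasp point (between the pads) lies 5 mm behind it; z points along the fingers, y is the line along which they close (so a half turn about z gives the same grasp; the last joint's range is limited). The gripper opens to 85 mm and grips with 20 to 120 N. Pads are 22 mm wide; open, the fingers measure 114 mm over their backs; the gripper's body (76 mm by 85 mm) begins 54 mm behind the grasp point. The pads swing forward as they close: fully open they stand 13 mm farther back than shut.
Start: joints at [1.074, 0.434, 0.025, 1.573, -0.012, 1.134, -0.075], TCP at [239.791, -577.184, 245.323] pointing down, gripper open.
Joint ranges: [-2.62, 2.62], [-0.44, 2.09], [-1.27, 1.32], [0.08, 2.57], [-1.32, 4.46], [0.12, 2], [-2.74, 2.74]. Speed limits (rad/s): [2.22, 2.22, 3.01, 3.01, 3.14, 3.14, 3.14].

INTERFACE

Orientations are given as [roll, pitch, yaw] about the fixed x, y, z axes, in that order (R = Rz(yaw) Ry(pitch) Rx(roll)).
In Python, from bench import sensors, read_camera, env, spotter gives the robot as it stands.
- The arm moves only by the shell command python3 -m pendant 'ROWS'. ROWS is JSON, a list of rows, each an object of numbers: "dx", "dy", "dz": the shift along the tool's x, y, z in mm; "twist": the turn about the tool's z in rad; "hand": the opening, from 0 (shut) to 1 (fully open). In form: [{"dx": .., "dy": .., "dz": .., "twist": .., "hand": ..}, ...]. A call has 1 to 10 rows; each row shifts and turns the commanded pose from where the row before left it, along the tool's axes as they then stand; what a row does not reach is not made up. A row lasts 1/8 s, in which the tool goes at most 62.5 mm and 10.7 degrees, less where a joint would pass 70% of its speed; a pose out of reach is approached as far as the arm can. A call is refused whole if a number of a shift passes 62.5 or a number of a turn 0.188, either way. A call with a gripper value outside its range is refused whole. The fingers move at their own pace and stop on an object; the grip force is fixed at half the most. Time passes only in rows, so rows that do not move let the fingers close. It gives the time, the measured TCP pose, the force, the opening and the grip force at its end, in the units of the state.
- sensors.observe(): the state, without advancing time (a new reading comes with each control period).
- read_camera(name): name is "scene" or "top"; returns a dict with "image" (400x640x3 uint8, red, green, blue), "range_z" (400x640 float32, mm along the optical axis (not along the pixel's ray), 0 where there is no reading), "vertical_fov" (degrees; the focal length in pixels is half the picture's height over the tangent of half this angle, whatever the lens; pixels are square), "cx", "cy" (the principal point, pixels), "rvec" (rotation vector, rad) and "tvec" (3), from world to camera coordinates, as OpenCV has them. Camera axes: x right, y down, z forward; pixel columns grow to the right and rows downward; lengths in mm; the calibration is good to about 2 mm. A picture is of the moment at which its call begins.
- env.job_done(): hands the job in; it is judged then, once.
Trained networks look in a picture, given as the dict that the camera call returned (one of the last four; its "shot" number tells which), for a name from the list of things; names that differ only in an ending like _2 or _b are one class to them, and where a whole thing is asked for, a point or a joint stands for the part that bears it (a point fixed in the world has none). Each returns a list of dicts, best first, with "conf" (0 to 1); they miss things now and then, are a little off and sometimes report something else, mostly with a low value. They report only what shows in the picture. A call takes as long as a camera call.
- spotter.spot_in(thing, picture): "rect" ([left, top, width, height] in pixels, round what is visible of it).
- spotter.pinpoint(thing, picture): "position" ([column, row] in pixels: a listed point, or the origin of a listed thing).
The state is a dict: "t": time; "q": joint angles; "dq": joint speeds; "joint_torque": joint torques, N m; "ee_pos": TCP position; "tool_rot": TCP orientation; "contact_force": force on the tool from outside, world axes, zero at the start; "wrist_torque": the same for the moment, N m; "gripper_width": opening from 0.0 (shut) to 1.0 (fully open); "grip_force": force on a finger pad.
Only numpy, scipy, OpenCV 4.12 (cv2) and the standard library are available. Lean on these libraries where they do the work, as an engineer would, in place of code of your own. Each camera call takes 0.05 s, during which the arm holds its last target. There are 200 camera calls.

TASK

The two empty, upturned acrylic shakers and the two steel dipper measures have just been washed: put all four up to dry. Lower each shaker, still mouth down, over its own post of the wooden drying stand until its rim sits on the base, and hang both dippers by their hooks over the bar below the front edge of the wire shelf, side by side and not touching each other. Set things down gently rather than dropping them, and leave everything else on the ledge where it is.

Things in the scene. Friction and masses are not known exactly. Their poses are not given: they have to be found in the camera images.
- rack: fixed steel drying rack: drip tray 200 (x) x 360 (y) x 16 mm, legs and arms 330 mm apart, wire shelf above the bar: front wire 8 mm thick, axis 292 mm above the ledge and 8 mm behind the bar's axis, so the bar is reached from the front with the tool tilted. Two white lids on the shelf stay there. Origin: centre of the underside; x away from the robot, y along the bar.
- bar_mid (a point): middle of the axis of the horizontal hanging bar under the front edge of the rack's shelf: round steel 10 mm in diameter, 330 mm long between the side arms, 232 mm above the ledge. Axes as the rack's: y along the bar, x away from the robot.
- stand: wooden drying stand, fixed: base 230 (x) x 110 (y) x 14 mm with two upright round posts 44 mm in diameter, domed at the top, tops 109 mm above the ledge, 120 mm apart along the stand's x. Origin: centre of the underside.
- post_near (a point): foot of the post at the stand's -x end (nearer the robot), on its axis at the top of the base (14 mm above the ledge); the post rises 95 mm from here.
- post_far (a point): the same for the post at the stand's +x end (farther away).
- dipper_large: the large steel dipper, 190 mm high: cup 60 mm wide, 50 mm high; flat upright handle, 12 mm wide (y), 4 mm thick, on the cup's -x side, 31 mm from its axis, bent at the top towards +x, over the cup, into a flat-topped hook 20 mm wide inside, strap 4 mm, leg ending 160 mm up, flared to 24 mm. Origin: centre of the underside, z up. Handle starts on the robot's side, yaw within 0.4.
- dipper_large_seat (a point): where the bar's axis lies when the large dipper hangs from the bar: inside its hook, on the middle of the arch, 9 mm below the dipper's top and 12 mm towards +x from the middle of the handle strap.
- dipper_large_grip (a point): on the middle of the large dipper's handle strap, 50 mm below its top: a good place to pinch the strap's 12 mm width; the tool can be tilted with its back towards the handle's outer (-x) side.
- dipper_small: the small steel dipper, 165 mm high: cup 48 mm wide, 42 mm high; flat upright handle, 12 mm wide (y), 4 mm thick, on the cup's -x side, 25 mm from its axis, bent at the top towards +x, over the cup, into a flat-topped hook 20 mm wide inside, strap 4 mm, leg ending 135 mm up, flared to 24 mm. Origin: centre of the underside, z up. Handle starts on the robot's side, yaw within 0.4.
- dipper_small_seat (a point): the same seat point in the small dipper's hook, 9 mm below its top, 12 mm towards +x from the middle of its handle strap.
- dipper_small_grip (a point): the same grip point on the small dipper's handle, 50 mm below its top.
- shaker_a: one of the two empty clear acrylic shakers without lid, alike, loose, standing upside down, mouth down: straight cup 60 mm outside and 54 mm inside diameter, 120 mm high, closed at its upper end (5 mm). Origin: centre of the mouth's rim, which is underneath; z up.
- shaker_b: one of the two empty clear acrylic shakers without lid, alike, loose, standing upside down, mouth down: straight cup 60 mm outside and 54 mm inside diameter, 120 mm high, closed at its upper end (5 mm). Origin: centre of the mouth's rim, which is underneath; z up.
- bowls: bystander, loose: stack of three nested blue-glazed bowls, 150 mm wide, 108 mm high. Origin: centre of the underside.
- jar: bystander, loose: closed cobalt glass jar with steel lid, 72 mm diameter, 118 mm high. Origin: centre of the underside.
- mortar: bystander, loose: wooden mortar 108 mm wide, 95 mm high, its pestle leaning in it up to 180 mm high. Origin: centre of the underside.
- shaker_lidded: bystander, loose: a filled clear shaker standing upright with its white flip-top lid shut, 64 mm diameter, 124 mm high; in use, not washed. Origin: centre of the underside.
- salt_pot: bystander, loose: white ceramic salt pot with blue lid, 68 mm diameter, 62 mm high. Origin: centre of the underside.
- scoop: bystander, loose: small steel measuring scoop lying flat, 110 mm long, 28 mm wide, 14 mm high. Origin: centre of the underside.

How it is judged:
By the outcome, as a careful person would: the job done as asked, in the order asked, and still so for the second after the job is handed in, with the robot touching nothing.
It also fails if it takes over 72 s, if anything falls off the work surface, if the arm or the gripper's body presses on something with over 40 N, if the wrist force passes 120 N, or if a joint passes its speed limit or range.

## Working session

There is one attempt and no reset: what is moved stays moved. The work goes in short steps, Python scripts to look and compute and a shell command to move; the robot and the scene stay as the last step left them, time stands still between calls to the robot, and variables do not carry over. Pictures are saved under pics/ and viewed, at most 10 in all, crops included, and the job is handed in when it is done.

```bash
ls; mkdir -p pics
cat > h.py <<'E'
import numpy as np,cv2
from bench import sensors, read_camera, env, spotter
from scipy.spatial.transform import Rotation as Ro
def cam(p):
    h=p["image"].shape[0]; f=h/2/np.tan(np.radians(p["vertical_fov"])/2)
    K=np.array([[f,0,p["cx"]],[0,f,p["cy"]],[0,0,1]]); R=cv2.Rodrigues(np.array(p["rvec"],float))[0]; t=np.array(p["tvec"],float).ravel()
    return K,R,t
def ray(p,uv):
    K,R,t=cam(p); d=R.T@np.linalg.inv(K)@np.array([uv[0],uv[1],1.]); return -R.T@t,d
def atz(p,uv,z):
    c,d=ray(p,uv); return c+d*(z-c[2])/d[2]
def tri(p1,a,p2,b):
    c1,d1=ray(p1,a);c2,d2=ray(p2,b); s=np.linalg.lstsq(np.c_[d1,-d2],c2-c1,rcond=None)[0]
    x=c1+d1*s[0];y=c2+d2*s[1]; return (x+y)/2,np.linalg.norm(x-y)
def proj(p,X):
    K,R,t=cam(p); v=K@(R@np.asarray(X,float)+t); return v[:2]/v[2]
def cloud(p):
    K,R,t=cam(p); z=p["range_z"]; v,u=np.mgrid[:z.shape[0],:z.shape[1]]
    P=np.stack([(u-K[0,2])/K[0,0]*z,(v-K[1,2])/K[1,1]*z,z],-1); W=(P-t)@R; W[z<=0]=np.nan; return W
E
cat > a.py <<'E'
from h import *
np.set_printoptions(precision=1,suppress=True)
s=read_camera("scene");t=read_camera("top")
for n,p in(("scene",s),("top",t)):
    cv2.imwrite(f"pics/{n}1.png",p["image"][...,::-1]); print(n,cam(p)[0][0,0],-cam(p)[1].T@cam(p)[2])
    print(p["range_z"].min(),p["range_z"].max())
for th in "rack bar_mid stand post_near post_far dipper_large dipper_large_seat dipper_large_grip dipper_small dipper_small_seat dipper_small_grip shaker_a bowls jar mortar shaker_lidded salt_pot scoop".split():
    a=spotter.pinpoint(th,s);b=spotter.pinpoint(th,t)
    f=lambda l:[(round(q["conf"],2),np.round(q["position"],1).tolist()) for q in l[:3]]
    print(th,f(a),f(b), *(tri(s,a[0]["position"],t,b[0]["position"]) if a and b else []))
print(sensors.observe())
E
python3 a.py
```

```text
pics
scene 471.7464109281897 [1094.   717.8  994.7]
0.0 3999.8994
top 427.53614626931187 [ 294.5   57.5 1433.1]
0.0 2513.8074
rack [(0.85, [270.4, 285.5])] [(0.9, [316.6, 168.3]), (0.25, [225.9, 236.9])] [772.7  86.2 -12.8] 8.45398673869179
bar_mid [(0.72, [292.4, 209.0])] [(0.71, [310.5, 170.9])] [688.5  96.7 221.8] 0.2137945420070776
stand [(0.93, [270.6, 172.9])] [(0.7, [418.3, 245.0])] [ 521.2 -277.3  -21.7] 9.141191041334318
post_near [(0.73, [288.0, 159.7]), (0.67, [321.7, 206.1])] [(0.71, [416.6, 260.9]), (0.6, [304.0, 247.7])] [ 461.5 -263.1   11. ] 12.386715021358643
post_far [(0.75, [251.0, 173.1]), (0.47, [313.4, 179.9])] [(0.91, [421.4, 229.0])] [ 578.3 -287.5    1. ] 4.972386184952675
dipper_large [(0.63, [384.9, 257.3]), (0.56, [333.6, 258.7])] [(0.78, [268.4, 244.5]), (0.46, [306.1, 245.2])] [493.2 225.2  10.4] 6.840522921905781
dipper_large_seat [(0.65, [396.4, 209.8]), (0.2, [316.9, 208.8])] [(0.65, [265.6, 245.1]), (0.43, [295.5, 215.8])] [467.7 216.5 167.2] 1.9446039461763283
dipper_large_grip [(0.82, [395.2, 214.5])] [(0.59, [417.2, 243.7]), (0.51, [265.3, 247.6])
[... 888 characters left out ...]
3.9])] [ 450.2 -143.4   -6. ] 0.05282078168401093
salt_pot [(0.83, [392.6, 232.4])] [(0.78, [285.5, 265.2]), (0.41, [414.3, 261.4])] [422.2 169.8  10.1] 11.285592075486123
scoop [(0.66, [330.7, 255.4])] [(0.58, [294.9, 215.9]), (0.57, [281.2, 267.2])] [598.7 139.2  18.2] 18.393388092156744
{'t': 1.9, 'q': array([ 1.1,  0.4,  0. ,  1.6, -0. ,  1.1, -0.1]), 'dq': array([-0., -0., -0.,  0., -0.,  0., -0.]), 'joint_torque': array([  0. , -67. ,   1. , -31.7,   0. ,   0. ,  -0. ]), 'ee_pos': array([ 239.8, -577.2,  245.3]), 'tool_rot': array([3.1, 0. , 0.4]), 'contact_force': array([ 0.1,  0.3, -0.8]), 'wrist_torque': array([-0., -0., -0.]), 'grip_force': 0.0, 'gripper_width': 1.0012603025625357}
```

View images.

View pics/scene1.png

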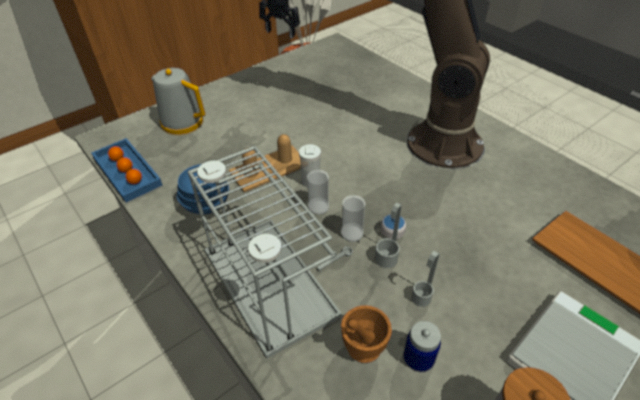

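View pics/top1.png

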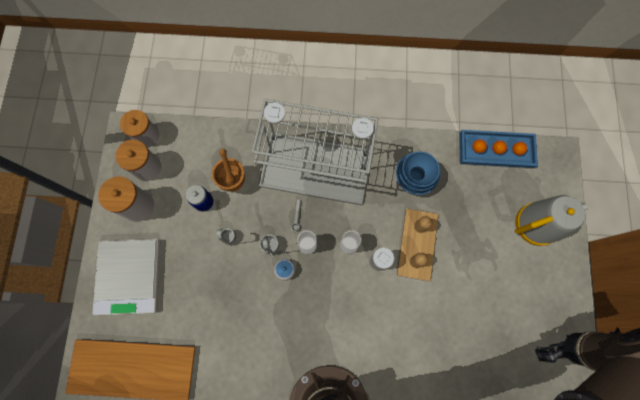

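```bash
cat > b.py <<'E'
from h import *
import pickle
np.set_printoptions(precision=1,suppress=True)
s=read_camera("scene");t=read_camera("top"); pickle.dump((s,t),open("st.pkl","wb"))
for n,p in(("scene",s),("top",t)):
    W=cloud(p).reshape(-1,3); 
    m=(W[:,0]>250)&(W[:,0]<900)&(abs(W[:,1])<520)
    g=W[m&(abs(W[:,2])<8)]; print(n,"floor z",np.median(g[:,2]))
    for nm,c,r in (("near",(461,-263),45),("far",(578,-287),45),("shA",(489,101),45),("shB",(489,-30),50),("dl",(490,220),50),("ds",(505,345),55)):
        q=W[m&(np.hypot(W[:,0]-c[0],W[:,1]-c[1])<r)]
        print(nm,[(lo,len(k),k[:,:2].mean(0) if len(k) else 0, np.ptp(k[:,:2],0) if len(k) else 0) for lo in range(10,210,25) for k in [q[(q[:,2]>lo)&(q[:,2]<lo+25)]] if len(k)], 'zmax',np.percentile(q[:,2],99))
    q=W[m&(W[:,0]>600)&(W[:,0]<760)&(W[:,2]>215)&(W[:,2]<245)&(W[:,1]>-80)&(W[:,1]<280)]
    print("bar",len(q)); print(q[np.argsort(q[:,1])][::max(1,len(q)//25)])
E
python3 b.py
python3 - <<'E'
import cv2
a=cv2.imread('pics/scene1.png')[140:310,230:450];b=cv2.imread('pics/top1.png')[140:290,205:445]
cv2.imwrite('pics/s2.png',cv2.resize(a,None,fx=3.5,fy=3.5,interpolation=3));cv2.imwrite('pics/t2.png',cv2.resize(b,None,fx=3.3,fy=3.3,interpolation=3))
E
```

```text
scene floor z -0.4198234120546159
near [(10, 278, array([ 467.1, -252.7]), array([87.8, 88.5])), (35, 87, array([ 474. , -249.8]), array([42.6, 34.6])), (60, 91, array([ 474.2, -249.6]), array([38.1, 36.6])), (85, 122, array([ 471. , -255.4]), array([38.9, 41.2]))] zmax 107.7215685422175
far [(10, 147, array([ 588.9, -268.2]), array([87.8, 86.8])), (35, 38, array([ 592.2, -264. ]), array([40. , 35.9])), (60, 76, array([ 591.8, -263.3]), array([41.4, 27.7])), (85, 75, array([ 589.1, -267.6]), array([39.7, 35. ]))] zmax 105.07052932151261
shA [(10, 127, array([515.3, 116.6]), array([52.8, 44.4])), (35, 133, array([517., 116.]), array([47. , 45.6])), (60, 141, array([516.6, 115.7]), array([50.6, 47.2])), (85, 157, array([516.4, 115.3]), array([49. , 50.2])), (110, 340, array([503.2, 101.9]), array([57.2, 60.5]))] zmax 122.46467849158543
shB [(10, 112, array([521.4, -18. ]), array([47.3, 41.8])), (35, 117, array([520.3, -17.3]), array([47.8, 34.2])), (60, 118, array([521.1, -17.6]), array([48.1, 33.7])), (85, 122, array([520.8, -17.9]), array([48.6, 35.5])), (110, 291, array([511. , -35.
[... 3472 characters left out ...]
 array([491.7, 361.5]), array([29.8, 13.5])), (160, 25, array([494.9, 362.1]), array([21.7, 11. ]))] zmax 164.35053604358262
bar 470
[[754.6 -73.9 232.4]
 [723.2 -69.1 231.3]
 [706.3 -66.3 234.7]
 [661.8 -61.5 238.5]
 [661.6 -44.2 235.6]
 [664.3 -29.7 233.9]
 [667.2 -14.3 241.4]
 [671.5   0.  234.5]
 [670.9  17.5 233. ]
 [675.8  32.5 234.1]
 [677.   47.3 237.1]
 [684.2  62.3 231.2]
 [684.5  77.1 236.8]
 [678.8  94.5 232.2]
 [683.2 109.4 235. ]
 [688.1 124.4 236.2]
 [695.1 139.9 230.9]
 [692.  157.1 236.8]
 [692.1 172.1 234. ]
 [691.4 186.8 233.4]
 [700.1 202.4 232.6]
 [701.  217.  236.3]
 [700.3 234.8 235.3]
 [703.9 250.4 231.3]
 [751.7 257.  237.2]
 [720.7 260.4 235.2]
 [699.2 264.5 233.3]]
```

View pics/s2.png

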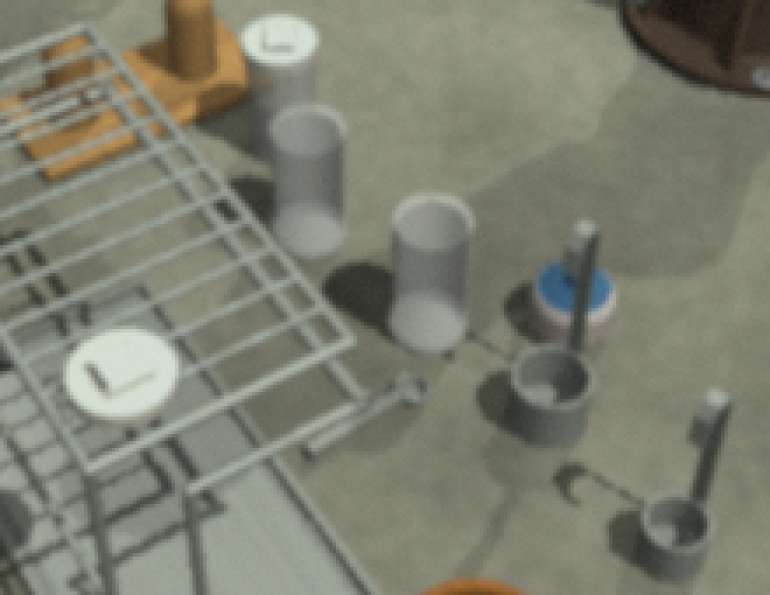

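View pics/t2.png

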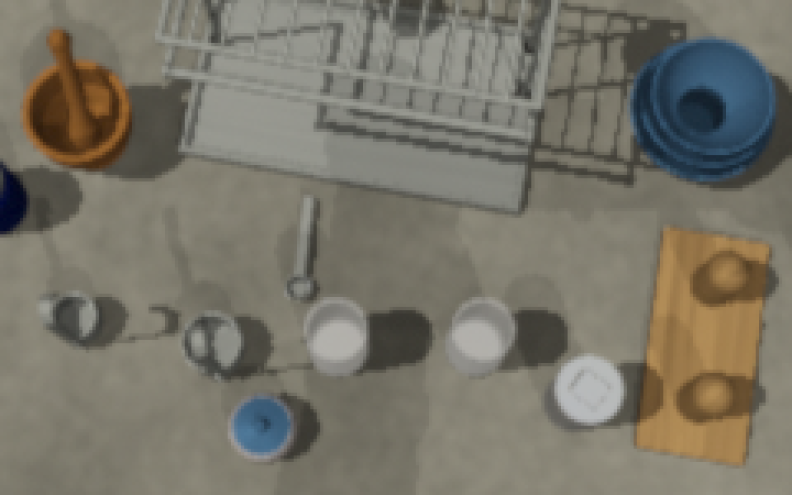

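```bash
cat > fit.py <<'E'
from h import *
import pickle
from scipy.optimize import least_squares
np.set_printoptions(precision=2,suppress=True)
s,t=pickle.load(open("st.pkl","rb")); C=[cloud(p).reshape(-1,3) for p in (s,t)]
def sel(c,r,z0,z1): return [W[(np.hypot(W[:,0]-c[0],W[:,1]-c[1])<r)&(W[:,2]>z0)&(W[:,2]<z1)] for W in C]
def cyl(c,R,H,sd):
    P=sel(c,sd,25,H+6)
    def f(p,Q):
        d=np.hypot(Q[:,0]-p[0],Q[:,1]-p[1])-R; e=Q[:,2]-H
        return np.where((d<0)&(e>-25),np.where(abs(e)<abs(d),e,d),np.hypot(np.maximum(d,0),np.maximum(e,0))+np.minimum(d,0)*(e<=-25))
    return [least_squares(f,c,args=(Q,),loss="soft_l1",f_scale=1.5).x for Q in P]
print("shA",cyl((500,101),30,120,42)); print("shB",cyl((507,-38),30,120,42))
def post(c):
    out=[]
    for Q in sel(c,32,25,87):
        out.append(least_squares(lambda p:np.hypot(Q[:,0]-p[0],Q[:,1]-p[1])-22,c,loss="soft_l1",f_scale=1.5).x)
    return out
print("near",post((463,-262)),"far",post((580,-278)))
for nm,c0,R,zs,ht in(("dl",(490,222),30,50,190),("ds",(509,363),24,42,165)):
    for P0 in sel(c0,45,0,200),:
        for Q in P0:
            b=Q[(Q[:,2]>zs+8)&(Q[:,2]<ht-35)]; a=Q[Q[:,2]>ht-4]; r=Q[(Q[:,2]>10)&(Q[:,2]<zs+2)]; r=r[np.hypot(*(r[:,:2]-b[:,:2].mean(0)).T)>9]
            cc=least_squares(lambda p:np.hypot(r[:,0]-p[0],r[:,1]-p[1])-R,c0,loss="soft_l1",f_scale=1).x
            mid=lambda k:(np.percentile(k[:,:2],3,0)+np.percentile(k[:,:2],97,0))/2
            print(nm,"strap",b[:,:2].mean(0),"top",mid(a),"cup",cc,"psi",np.arctan2(*(cc-b[:,:2].mean(0))[::-1]),np.arctan2(*(mid(a)-b[:,:2].mean(0))[::-1]),b[:,2].max(),Q[:,2].max())
for W in C:
    for z0,z1,o in ((222,245,0),(282,300,8)):
        q=W[(W[:,2]>z0)&(W[:,2]<z1)&(W[:,1]>-50)&(W[:,1]<245)&(abs(W[:,0]-687-o-.125*(W[:,1]-98))<14)]
        A=np.c_[q[:,1]-98,np.ones(len(q))]; k=least_squares(lambda p:A@p-q[:,0],[.12,690],loss="soft_l1",f_scale=2).x
        print("wire",z0,len(q),k,q[:,2].mean(),np.percentile(A@k-q[:,0],[5,95]))
o=sensors.observe(); print(o["tool_rot"],o["ee_pos"])
E
python3 fit.py
```

```text
shA [array([499.88,  98.66]), array([498.51,  99.59])]
shB [array([508.47, -39.6 ]), array([507.11, -39.1 ])]
near [array([ 464.83, -264.12]), array([ 463.24, -264.12])] far [array([ 583.84, -278.62]), array([ 582.4 , -278.22])]
dl strap [462.6  217.42] top [474.64 219.42] cup [491.84 224.31] psi 0.23127364285173105 0.16428070696805316 154.38252546436334 191.8424175455811
dl strap [457.84 215.36] top [470.65 219.02] cup [486.64 223.77] psi 0.2841449411891345 0.2781712346383089 154.0320029037498 196.10045775953225
ds strap [487.   362.69] top [499.42 363.25] cup [510.77 365.44] psi 0.11491560081403948 0.0451227894608263 129.9386700454165 167.89945852637456
ds strap [481.92 359.69] top [494.31 361.92] cup [505.58 365.06] psi 0.2231795046511262 0.17838108477892198 124.61522813422279 170.4149137931318
wire 222 366 [  0.12 688.57] 234.89076445484986 [-3.34  5.21]
wire 282 467 [  0.12 697.12] 294.7101607296829 [-9.33  4.98]
wire 222 341 [  0.12 683.55] 234.50410741236894 [-5.08  3.77]
wire 282 369 [  0.12 692.95] 294.14955295433293 [-12.47   4.06]
[ 3.14 -0.    0.39] [ 239.81 -577.18  245.33]
```

```bash
python3 -m pendant '[{"dx":0,"dy":0,"dz":-20}]'; python3 -c "
from h import *
print(sensors.observe())"
```

```text
{'t': 2.0, 'q': array([ 1.07437539,  0.43449395,  0.02500185,  1.57320416, -0.01162148,
        1.13397862, -0.07510403]), 'dq': array([ 1.83310659e-03,  1.20535260e-03,  9.90542319e-04,  7.93472817e-05,
       -2.22221773e-03, -9.69300628e-04, -1.29321491e-03]), 'joint_torque': array([ 5.77081319e-04, -6.70269012e+01,  1.02420978e+00, -3.16556847e+01,
        1.55213533e-02,  2.41072550e-03, -1.21730142e-05]), 'ee_pos': array([ 239.81261421, -577.18002886,  245.32500412]), 'tool_rot': array([ 3.14153222e+00, -1.14145231e-05,  3.93721206e-01]), 'contact_force': array([-0.1240574 , -0.35344168,  0.25789326]), 'wrist_torque': array([-0.01696433,  0.02350001, -0.01829   ]), 'grip_force': 0.0, 'gripper_width': 1.0031560186816857}invalid input at $[0]: expected keys dx, dy, dz, twist, hand
```

```bash
cat > go.py <<'E'
import sys; from h import *
o=sensors.observe(); R=Ro.from_euler("xyz",o["tool_rot"]); a=[float(v) for v in sys.argv[1:4]]
print("t",round(o["t"],2),"pos",o["ee_pos"].round(1),"rot",o["tool_rot"].round(3),"q",o["q"].round(2),"F",o["contact_force"].round(1),"w",round(o["gripper_width"],3),"g",round(o["grip_force"],1),"tool delta",(R.inv().apply(np.array(a)-o["ee_pos"])).round(1) if a else "")
E
python3 -m pendant '[{"dx":0,"dy":0,"dz":0,"twist":0.171,"hand":1},{"dx":0,"dy":0,"dz":0,"twist":0.171,"hand":1},{"dx":0,"dy":0,"dz":0,"twist":0.171,"hand":1}]'; python3 go.py 507.8 -39.4 150
```

```text
t: 2.38
ee_pos: [239.8, -577.2, 245.3]
tool_rot: [3.142, -0.0, -0.125]
contact_force: [0.3, 0.6, -0.5]
gripper_width: 1.005
grip_force: 0.0
t 2.38 pos [ 239.8 -577.2  245.3] rot [ 3.142 -0.    -0.125] q [ 0.99  0.43  0.14  1.58 -0.07  1.13 -0.54] F [ 0.3  0.6 -0.5] w 1.005 g 0.0 tool delta [ 198.9 -567.    95.3]
```

```bash
python3 -m pendant '[{"dx":20,"dy":-56.7,"dz":9.5,"twist":0,"hand":1},{"dx":20,"dy":-56.7,"dz":9.5,"twist":0,"hand":1},{"dx":20,"dy":-56.7,"dz":9.5,"twist":0,"hand":1},{"dx":20,"dy":-56.7,"dz":9.5,"twist":0,"hand":1},{"dx":20,"dy":-56.7,"dz":9.5,"twist":0,"hand":1},{"dx":20,"dy":-56.7,"dz":9.5,"twist":0,"hand":1},{"dx":20,"dy":-56.7,"dz":9.5,"twist":0,"hand":1},{"dx":20,"dy":-56.7,"dz":9.5,"twist":0,"hand":1},{"dx":20,"dy":-56.7,"dz":9.5,"twist":0,"hand":1},{"dx":19,"dy":-56.7,"dz":9.5,"twist":0,"hand":1}]'; python3 go.py 507.8 -39.4 100
```

```text
t: 3.62
ee_pos: [505.8, -36.2, 150.3]
tool_rot: [3.142, -0.001, -0.12]
contact_force: [1.8, -1.5, -0.1]
gripper_width: 0.999
grip_force: 0.0
t 3.62 pos [505.8 -36.2 150.3] rot [ 3.142e+00 -1.000e-03 -1.200e-01] q [ 0.05  0.36 -0.11  1.97  0.05  0.82 -1.78] F [ 1.8 -1.5 -0.1] w 0.999 g 0.0 tool delta [ 2.3  3.  50.3]
```

```bash
python3 -m pendant '[{"dx":2,"dy":3,"dz":0,"twist":0,"hand":1},{"dx":0,"dy":0,"dz":30,"twist":0,"hand":1},{"dx":0,"dy":0,"dz":25,"twist":0,"hand":1},{"dx":0,"dy":0,"dz":0,"twist":0,"hand":1}]'; python3 go.py 507.8 -39.4 95
```

```text
t: 4.12
ee_pos: [505.0, -41.9, 94.1]
tool_rot: [3.141, 0.003, -0.12]
contact_force: [-0.7, -0.2, 0.6]
gripper_width: 1.002
grip_force: 0.0
t 4.12 pos [505.  -41.9  94.1] rot [ 3.141e+00  3.000e-03 -1.200e-01] q [ 0.06  0.44 -0.1   2.02  0.07  0.69 -1.78] F [-0.7 -0.2  0.6] w 1.002 g 0.0 tool delta [ 2.4 -2.8 -0.9]
```

```bash
python3 -m pendant '[{"dx":2.5,"dy":-2.8,"dz":0,"twist":0,"hand":1},{"dx":0,"dy":0,"dz":0,"twist":0,"hand":0.3},{"dx":0,"dy":0,"dz":0,"twist":0,"hand":0.3},{"dx":0,"dy":0,"dz":0,"twist":0,"hand":0.3},{"dx":0,"dy":0,"dz":0,"twist":0,"hand":0.3}]'; python3 go.py 583.1 -278.4 250
```

```text
t: 4.75
ee_pos: [510.2, -38.9, 96.7]
tool_rot: [-3.142, -0.002, -0.12]
contact_force: [-1.3, -1.3, 9.5]
gripper_width: 0.693
grip_force: 62.8
t 4.75 pos [510.2 -38.9  96.7] rot [-3.142e+00 -2.000e-03 -1.200e-01] q [ 0.05  0.44 -0.11  2.01  0.07  0.7  -1.79] F [-1.3 -1.3  9.5] w 0.693 g 62.8 tool delta [ 101.3  229.1 -153. ]
```

```bash
python3 -m pendant '[{"dx":0,"dy":0,"dz":-25,"twist":0,"hand":0.3},{"dx":0,"dy":0,"dz":-50,"twist":0,"hand":0.3},{"dx":0,"dy":0,"dz":-55,"twist":0,"hand":0.3},{"dx":20,"dy":35,"dz":-15,"twist":0,"hand":0.3},{"dx":25,"dy":50,"dz":0,"twist":0,"hand":0.3},{"dx":25,"dy":54,"dz":0,"twist":0,"hand":0.3},{"dx":22,"dy":54,"dz":0,"twist":0,"hand":0.3},{"dx":11,"dy":36,"dz":0,"twist":0,"hand":0.3},{"dx":0,"dy":0,"dz":0,"twist":0,"hand":0.3},{"dx":0,"dy":0,"dz":0,"twist":0,"hand":0.3}]'
cat > shk.py <<'E'
import sys; from h import *
from scipy.optimize import least_squares
np.set_printoptions(precision=1,suppress=True)
# shaker centre in hand: cylinder wall points below the fingers; both views
o=sensors.observe(); c=o["ee_pos"]; zt=float(sys.argv[1]) if len(sys.argv)>1 else c[2]-30
zb=float(sys.argv[2]) if len(sys.argv)>2 else c[2]-90
R=[]
for n in("scene","top"):
    p=read_camera(n); W=cloud(p).reshape(-1,3); Q=W[(np.hypot(W[:,0]-c[0],W[:,1]-c[1])<40)&(W[:,2]<zt)&(W[:,2]>zb)]
    if len(Q)>15: r=least_squares(lambda q:np.hypot(Q[:,0]-q[0],Q[:,1]-q[1])-30,c[:2],loss="soft_l1",f_scale=1.5).x; R.append(r); print(n,len(Q),r)
    cv2.imwrite(f"pics/shk_{n}_{o['t']:.0f}.png",p["image"][...,::-1])
o=sensors.observe();print("tcp",o["ee_pos"],"t",o["t"],o["gripper_width"],o["contact_force"], "centre-tcp",np.mean(R,0)-o["ee_pos"][:2])
E
python3 shk.py; python3 go.py 583.1 -278.4 240
```

```text
t: 6.0
ee_pos: [584.2, -277.5, 240.3]
tool_rot: [-3.141, 0.0, -0.119]
contact_force: [-0.0, 0.0, -0.5]
gripper_width: 0.69
grip_force: 65.1
scene 352 [ 582.4 -277.8]
top 119 [ 581.3 -276.6]
tcp [ 584.4 -276.6  240.5] t 6.1 0.6908226593025041 [ 0.   0.2 -0.7] centre-tcp [-2.6 -0.6]
t 6.1 pos [ 584.4 -276.6  240.5] rot [-3.141 -0.    -0.117] q [ 0.37  0.47 -0.01  1.52  0.01  1.15 -1.33] F [ 0.   0.2 -0.7] w 0.691 g 65.1 tool delta [-1.1  1.9  0.5]
```

```bash
python3 -m pendant '[{"dx":1.4,"dy":1,"dz":0,"twist":0,"hand":0.3},{"dx":0,"dy":0,"dz":20,"twist":0,"hand":0.3},{"dx":0,"dy":0,"dz":15,"twist":0,"hand":0.3},{"dx":0,"dy":0,"dz":15,"twist":0,"hand":0.3},{"dx":0,"dy":0,"dz":20,"twist":0,"hand":0.3},{"dx":0,"dy":0,"dz":20,"twist":0,"hand":0.3}]'; python3 -m pendant '[{"dx":0,"dy":0,"dz":15,"twist":0,"hand":0.3},{"dx":0,"dy":0,"dz":12,"twist":0,"hand":0.3},{"dx":0,"dy":0,"dz":4,"twist":0,"hand":0.3},{"dx":0,"dy":0,"dz":0,"twist":0,"hand":0.3}]'
```

```text
t: 6.85
ee_pos: [585.6, -279.3, 149.4]
tool_rot: [3.142, -0.0, -0.119]
contact_force: [0.6, 0.0, -1.3]
gripper_width: 0.693
grip_force: 65.1
t: 7.35
ee_pos: [585.7, -279.5, 119.4]
tool_rot: [3.142, -0.0, -0.119]
contact_force: [0.1, 1.0, -2.2]
gripper_width: 0.695
grip_force: 65.1
```

```bash
python3 -m pendant '[{"dx":0,"dy":0,"dz":3,"twist":0,"hand":0.3},{"dx":0,"dy":0,"dz":2,"twist":0,"hand":0.3},{"dx":0,"dy":0,"dz":0,"twist":0,"hand":0.3}]';python3 -m pendant '[{"dx":0,"dy":0,"dz":2,"twist":0,"hand":0.3},{"dx":0,"dy":0,"dz":0,"twist":0,"hand":0.3}]'
```

```text
t: 7.72
ee_pos: [585.5, -279.4, 114.3]
tool_rot: [3.142, 0.0, -0.119]
contact_force: [0.6, -0.4, -0.8]
gripper_width: 0.695
grip_force: 65.1
t: 7.98
ee_pos: [585.5, -279.4, 112.2]
tool_rot: [-3.142, 0.0, -0.119]
contact_force: [0.1, -0.1, -1.0]
gripper_width: 0.697
grip_force: 65.1
```

```bash
python3 -m pendant '[{"dx":0,"dy":0,"dz":2,"twist":0,"hand":0.3},{"dx":0,"dy":0,"dz":0,"twist":0,"hand":0.3}]';python3 -m pendant '[{"dx":0,"dy":0,"dz":1.5,"twist":0,"hand":0.3},{"dx":0,"dy":0,"dz":0,"twist":0,"hand":0.3}]'
```

```text
t: 8.22
ee_pos: [585.9, -279.6, 110.9]
tool_rot: [3.141, -0.001, -0.119]
contact_force: [-0.0, -0.0, 3.8]
gripper_width: 0.693
grip_force: 65.3
t: 8.48
ee_pos: [586.4, -279.7, 110.8]
tool_rot: [3.141, -0.002, -0.119]
contact_force: [-3.2, 1.0, 15.5]
gripper_width: 0.694
grip_force: 66.1
```

```bash
python3 -m pendant '[{"dx":0,"dy":0,"dz":-1.5,"twist":0,"hand":0.9},{"dx":0,"dy":0,"dz":0,"twist":0,"hand":1},{"dx":0,"dy":0,"dz":0,"twist":0,"hand":1},{"dx":0,"dy":0,"dz":-30,"twist":0,"hand":1},{"dx":0,"dy":0,"dz":-45,"twist":0,"hand":1},{"dx":-15,"dy":-40,"dz":0,"twist":0,"hand":1},{"dx":-20,"dy":-55,"dz":0,"twist":0,"hand":1},{"dx":-20,"dy":-55,"dz":5,"twist":0,"hand":1},{"dx":-20,"dy":-55,"dz":10,"twist":0,"hand":1}]'; python3 -m pendant '[{"dx":-20,"dy":-55,"dz":10,"twist":0,"hand":1},{"dx":-20,"dy":-55,"dz":10,"twist":0,"hand":1},{"dx":-16,"dy":-50,"dz":0,"twist":0,"hand":1},{"dx":0,"dy":0,"dz":0,"twist":0,"hand":1},{"dx":0,"dy":0,"dz":0,"twist":0,"hand":1}]';python3 go.py 499.2 99.1 95
```

```text
t: 9.6
ee_pos: [535.2, -65.3, 170.4]
tool_rot: [-3.141, -0.001, -0.12]
contact_force: [1.1, 1.2, -0.4]
gripper_width: 0.998
grip_force: 0.0
t: 10.22
ee_pos: [499.0, 98.2, 150.2]
tool_rot: [3.141, 0.0, -0.119]
contact_force: [0.4, -1.1, -0.4]
gripper_width: 0.999
grip_force: 0.0
t 10.22 pos [499.   98.2 150.2] rot [ 3.141  0.    -0.119] q [-0.21  0.36 -0.12  1.96  0.06  0.82 -2.05] F [ 0.4 -1.1 -0.4] w 0.999 g 0.0 tool delta [ 0.1 -1.  55.2]
```

```bash
python3 -m pendant '[{"dx":0,"dy":-1,"dz":25,"twist":0,"hand":1},{"dx":0,"dy":0,"dz":30,"twist":0,"hand":1},{"dx":0,"dy":0,"dz":0,"twist":0,"hand":1},{"dx":0,"dy":0,"dz":0,"twist":0,"hand":0.3},{"dx":0,"dy":0,"dz":0,"twist":0,"hand":0.3},{"dx":0,"dy":0,"dz":0,"twist":0,"hand":0.3},{"dx":0,"dy":0,"dz":0,"twist":0,"hand":0.3},{"dx":0,"dy":0,"dz":0,"twist":0,"hand":0.3}]';python3 go.py 464 -264.1 240
```

```text
t: 11.22
ee_pos: [500.1, 99.1, 96.8]
tool_rot: [-3.141, -0.002, -0.12]
contact_force: [-1.4, -1.9, 6.1]
gripper_width: 0.692
grip_force: 63.7
t 11.22 pos [500.1  99.1  96.8] rot [-3.141e+00 -2.000e-03 -1.200e-01] q [-0.21  0.44 -0.11  2.01  0.08  0.7  -2.07] F [-1.4 -1.9  6.1] w 0.692 g 63.7 tool delta [   8.   364.9 -143.2]
```

```bash
python3 -m pendant '[{"dx":0,"dy":0,"dz":-25,"twist":0,"hand":0.3},{"dx":0,"dy":0,"dz":-50,"twist":0,"hand":0.3},{"dx":0,"dy":20,"dz":-55,"twist":0,"hand":0.3},{"dx":1,"dy":50,"dz":-15,"twist":0,"hand":0.3},{"dx":1,"dy":60,"dz":0,"twist":0,"hand":0.3},{"dx":1,"dy":60,"dz":0,"twist":0,"hand":0.3},{"dx":1,"dy":60,"dz":0,"twist":0,"hand":0.3},{"dx":2,"dy":60,"dz":0,"twist":0,"hand":0.3},{"dx":2,"dy":55,"dz":0,"twist":0,"hand":0.3},{"dx":0,"dy":0,"dz":0,"twist":0,"hand":0.3}]';python3 -m pendant '[{"dx":0,"dy":0,"dz":0,"twist":0,"hand":0.3}]'; python3 shk.py; python3 go.py 464 -264.1 240
```

```text
t: 12.48
ee_pos: [462.0, -269.1, 241.3]
tool_rot: [3.139, -0.001, -0.127]
contact_force: [-0.4, 2.1, -1.7]
gripper_width: 0.693
grip_force: 64.8
t: 12.6
ee_pos: [463.7, -263.4, 240.9]
tool_rot: [-3.141, -0.001, -0.12]
contact_force: [-0.5, 1.2, -1.3]
gripper_width: 0.693
grip_force: 64.8
scene 341 [ 463.3 -263.2]
top 89 [ 462.3 -262. ]
tcp [ 464.  -262.3  240.7] t 12.7 0.6909347762863463 [-1.  -0.2 -2.4] centre-tcp [-1.2 -0.3]
t 12.7 pos [ 464.  -262.3  240.7] rot [-3.141e+00 -1.000e-03 -1.170e-01] q [ 0.35  0.29  0.08  1.81 -0.03  1.05 -1.25] F [-1.  -0.2 -2.4] w 0.691 g 64.8 tool delta [0.2 1.8 0.7]
```

```bash
python3 -m pendant '[{"dx":1.4,"dy":1.4,"dz":0,"twist":0,"hand":0.3},{"dx":0,"dy":0,"dz":20,"twist":0,"hand":0.3},{"dx":0,"dy":0,"dz":15,"twist":0,"hand":0.3},{"dx":0,"dy":0,"dz":15,"twist":0,"hand":0.3},{"dx":0,"dy":0,"dz":20,"twist":0,"hand":0.3},{"dx":0,"dy":0,"dz":20,"twist":0,"hand":0.3}]'; python3 -m pendant '[{"dx":0,"dy":0,"dz":20,"twist":0,"hand":0.3},{"dx":0,"dy":0,"dz":12,"twist":0,"hand":0.3},{"dx":0,"dy":0,"dz":4,"twist":0,"hand":0.3},{"dx":0,"dy":0,"dz":2,"twist":0,"hand":0.3},{"dx":0,"dy":0,"dz":0,"twist":0,"hand":0.3}]'
```

```text
t: 13.45
ee_pos: [464.9, -265.2, 149.3]
tool_rot: [3.142, -0.0, -0.119]
contact_force: [-0.4, 0.1, -1.1]
gripper_width: 0.692
grip_force: 64.8
t: 14.08
ee_pos: [465.1, -265.5, 112.7]
tool_rot: [3.141, -0.001, -0.119]
contact_force: [0.3, -0.2, -1.2]
gripper_width: 0.692
grip_force: 64.8
```

```bash
python3 -m pendant '[{"dx":0,"dy":0,"dz":1,"twist":0,"hand":0.3},{"dx":0,"dy":0,"dz":0,"twist":0,"hand":0.3}]'
```

```text
t: 14.32
ee_pos: [464.9, -265.4, 111.5]
tool_rot: [3.141, -0.0, -0.119]
contact_force: [0.1, -0.1, -0.7]
gripper_width: 0.689
grip_force: 64.8
```

```bash
python3 -m pendant '[{"dx":0,"dy":0,"dz":1.3,"twist":0,"hand":0.3},{"dx":0,"dy":0,"dz":0,"twist":0,"hand":0.3},{"dx":0,"dy":0,"dz":-0.5,"twist":0,"hand":0.9},{"dx":0,"dy":0,"dz":0,"twist":0,"hand":1},{"dx":0,"dy":0,"dz":0,"twist":0,"hand":1},{"dx":0,"dy":0,"dz":-30,"twist":0,"hand":1},{"dx":0,"dy":0,"dz":-45,"twist":0,"hand":1},{"dx":0,"dy":-30,"dz":-50,"twist":0,"hand":1},{"dx":0,"dy":-35,"dz":-50,"twist":0,"hand":1},{"dx":0,"dy":-35,"dz":-50,"twist":0,"hand":1}]'; python3 -m pendant '[{"dx":0,"dy":-35,"dz":-50,"twist":0,"hand":1},{"dx":0,"dy":-35,"dz":-50,"twist":0,"hand":1},{"dx":0,"dy":-35,"dz":-50,"twist":0,"hand":1},{"dx":0,"dy":-35,"dz":-50,"twist":0,"hand":1},{"dx":0,"dy":-35,"dz":-50,"twist":0,"hand":1},{"dx":0,"dy":-35,"dz":-50,"twist":0,"hand":1}]';python3 go.py 460 216 300
```

```text
t: 15.58
ee_pos: [476.5, -165.0, 337.2]
tool_rot: [3.142, -0.0, -0.12]
contact_force: [1.2, 0.5, 0.7]
gripper_width: 0.999
grip_force: 0.0
t: 16.32
ee_pos: [501.2, 43.4, 637.2]
tool_rot: [-3.141, -0.0, -0.12]
contact_force: [0.4, 0.4, 0.6]
gripper_width: 0.999
grip_force: 0.0
t 16.32 pos [501.2  43.4 637.2] rot [-3.141 -0.    -0.12 ] q [-0.13  0.2  -0.09  0.96  0.02  1.98 -1.9 ] F [0.4 0.4 0.6] w 0.999 g 0.0 tool delta [ -61.7 -166.4  337.2]
```

```bash
python3 -m pendant '[{"dx":0,"dy":-20,"dz":-50,"twist":0,"hand":1},{"dx":0,"dy":-20,"dz":-50,"twist":0,"hand":1}]';python3 go.py;  python3 -m pendant '[{"dx":0,"dy":-20,"dz":50,"twist":0,"hand":1},{"dx":0,"dy":0,"dz":50,"twist":0,"hand":1}]';python3 go.py
```

```text
t: 16.58
ee_pos: [501.5, 63.9, 656.5]
tool_rot: [-3.137, -0.027, -0.12]
contact_force: [0.4, 1.1, -0.8]
gripper_width: 1.002
grip_force: 0.0
t 16.57 pos [501.5  63.9 656.5] rot [-3.137 -0.027 -0.12 ] q [-0.52  0.19  0.41  0.94 -0.08  2.   -1.84] F [ 0.4  1.1 -0.8] w 1.002 g 0.0 tool delta 
t: 16.82
ee_pos: [506.4, 85.5, 555.3]
tool_rot: [-3.137, -0.028, -0.118]
contact_force: [0.7, -0.4, -0.4]
gripper_width: 1.002
grip_force: 0.0
t 16.82 pos [506.4  85.5 555.3] rot [-3.137 -0.028 -0.118] q [-0.57  0.14  0.37  1.25 -0.04  1.73 -1.91] F [ 0.7 -0.4 -0.4] w 1.002 g 0.0 tool delta
```

```bash
python3 -m pendant '[{"dx":0,"dy":0,"dz":-50,"twist":-0.13,"hand":1},{"dx":0,"dy":0,"dz":-50,"twist":-0.13,"hand":1},{"dx":0,"dy":0,"dz":-62,"twist":0,"hand":1},{"dx":0,"dy":0,"dz":-62,"twist":0,"hand":1},{"dx":0,"dy":0,"dz":-62,"twist":0,"hand":1}]';python3 go.py;  python3 -m pendant '[{"dx":5,"dy":0,"dz":-62,"twist":0,"hand":1},{"dx":5,"dy":0,"dz":-62,"twist":0,"hand":1},{"dx":5,"dy":0,"dz":-62,"twist":0,"hand":1}]';python3 go.py
```

```text
t: 17.45
ee_pos: [472.9, 78.2, 722.9]
tool_rot: [-3.14, -0.17, 0.139]
contact_force: [-1.2, 1.1, 0.4]
gripper_width: 0.998
grip_force: 0.0
t 17.45 pos [472.9  78.2 722.9] rot [-3.14  -0.17   0.139] q [-0.91  0.11  0.78  0.89 -0.08  2.   -1.61] F [-1.2  1.1  0.4] w 0.998 g 0.0 tool delta 
t: 17.82
ee_pos: [451.4, 74.8, 777.4]
tool_rot: [-3.134, -0.296, 0.139]
contact_force: [0.9, 0.1, -0.4]
gripper_width: 1.002
grip_force: 0.0
t 17.82 pos [451.4  74.8 777.4] rot [-3.134 -0.296  0.139] q [-1.25  0.01  1.    0.84  0.02  2.   -1.67] F [ 0.9  0.1 -0.4] w 1.002 g 0.0 tool delta
```

```bash
python3 -m pendant '[{"dx":15,"dy":0,"dz":-60,"twist":0,"hand":1},{"dx":15,"dy":0,"dz":-60,"twist":0,"hand":1},{"dx":15,"dy":0,"dz":-60,"twist":0,"hand":1},{"dx":15,"dy":0,"dz":-60,"twist":0,"hand":1}]';python3 go.py 420 210 250
```

```text
t: 18.32
ee_pos: [433.5, 64.6, 850.0]
tool_rot: [-3.112, -0.467, 0.137]
contact_force: [0.2, 0.1, -0.1]
gripper_width: 1.0
grip_force: 0.0
t 18.32 pos [433.5  64.6 850. ] rot [-3.112 -0.467  0.137] q [-0.51  0.    0.21  0.67  0.05  2.   -1.7 ] F [ 0.2  0.1 -0.1] w 1.0 g 0.0 tool delta [-264.4 -129.6  542.8]
```

```bash
python3 -m pendant '[{"dx":15,"dy":0,"dz":-60,"twist":0,"hand":0.5}]';python3 go.py 426 211 208
```

```text
t: 18.45
ee_pos: [424.5, 60.8, 864.5]
tool_rot: [-3.106, -0.501, 0.135]
contact_force: [-0.1, -0.4, 0.8]
gripper_width: 0.818
grip_force: 0.0
t 18.45 pos [424.5  60.8 864.5] rot [-3.106 -0.501  0.135] q [-0.32 -0.    0.01  0.64  0.05  2.   -1.7 ] F [-0.1 -0.4  0.8] w 0.818 g 0.0 tool delta [-296.2 -128.   591.2]
```

```bash
python3 -m pendant '[{"dx":-26.9,"dy":-11.6,"dz":53.7,"twist":0,"hand":0.5},{"dx":-26.9,"dy":-11.6,"dz":53.7,"twist":0,"hand":0.5},{"dx":-26.9,"dy":-11.6,"dz":53.7,"twist":0,"hand":0.5},{"dx":-26.9,"dy":-11.6,"dz":53.7,"twist":0,"hand":0.5},{"dx":-26.9,"dy":-11.6,"dz":53.7,"twist":0,"hand":0.5},{"dx":-26.9,"dy":-11.6,"dz":53.7,"twist":0,"hand":0.5},{"dx":-26.9,"dy":-11.6,"dz":53.7,"twist":0,"hand":0.5},{"dx":-26.9,"dy":-11.6,"dz":53.7,"twist":0,"hand":0.5}]';python3 go.py 426 211 208;  python3 -m pendant '[{"dx":-26.9,"dy":-11.6,"dz":53.7,"twist":0,"hand":0.5},{"dx":-26.9,"dy":-11.6,"dz":53.7,"twist":0,"hand":0.5},{"dx":0,"dy":0,"dz":0,"twist":0,"hand":0.5}]';python3 go.py 426 211 208
```

```text
t: 19.45
ee_pos: [425.5, 168.3, 393.8]
tool_rot: [-3.106, -0.5, 0.134]
contact_force: [1.2, 0.3, -0.3]
gripper_width: 0.5
grip_force: 0.0
t 19.45 pos [425.5 168.3 393.8] rot [-3.106 -0.5    0.134] q [-0.34 -0.21 -0.25  2.05  0.17  0.83 -2.1 ] F [ 1.2  0.3 -0.3] w 0.5 g 0.0 tool delta [-83.6 -36.2 167.4]
t: 19.82
ee_pos: [423.8, 194.2, 272.1]
tool_rot: [-3.11, -0.491, 0.138]
contact_force: [1.3, 0.0, 1.0]
gripper_width: 0.503
grip_force: 0.0
t 19.82 pos [423.8 194.2 272.1] rot [-3.11  -0.491  0.138] q [-0.31 -0.06 -0.38  2.24  0.4   0.55 -2.42] F [1.3 0.  1. ] w 0.503 g 0.0 tool delta [-26.3 -14.4  59.1]
```

```bash
python3 -m pendant '[{"dx":0,"dy":0,"dz":0,"twist":-0.185,"hand":0.5},{"dx":0,"dy":0,"dz":0,"twist":-0.185,"hand":0.5},{"dx":0,"dy":0,"dz":0,"twist":-0.185,"hand":0.5},{"dx":0,"dy":0,"dz":0,"twist":-0.185,"hand":0.5},{"dx":0,"dy":0,"dz":0,"twist":-0.185,"hand":0.5},{"dx":0,"dy":0,"dz":0,"twist":-0.185,"hand":0.5},{"dx":0,"dy":0,"dz":0,"twist":-0.185,"hand":0.5},{"dx":0,"dy":0,"dz":0,"twist":-0.185,"hand":0.5},{"dx":0,"dy":0,"dz":0,"twist":-0.185,"hand":0.5},{"dx":0,"dy":0,"dz":0,"twist":-0.185,"hand":0.5}]'; python3 -m pendant '[{"dx":0,"dy":0,"dz":0,"twist":-0.185,"hand":0.5},{"dx":0,"dy":0,"dz":0,"twist":-0.185,"hand":0.5},{"dx":0,"dy":0,"dz":0,"twist":-0.185,"hand":0.5},{"dx":0,"dy":0,"dz":0,"twist":-0.185,"hand":0.5},{"dx":0,"dy":0,"dz":0,"twist":-0.185,"hand":0.5},{"dx":0,"dy":0,"dz":0,"twist":-0.185,"hand":0.5},{"dx":0,"dy":0,"dz":0,"twist":-0.185,"hand":0.5}]';cat >> go.py <<'E'
M=R.as_matrix(); print("toolz",M[:,2].round(3),"tooly",M[:,1].round(3))
E
python3 go.py 426 211 208
```

```text
t: 21.08
ee_pos: [427.4, 195.4, 279.4]
tool_rot: [2.648, 0.105, 1.972]
contact_force: [-0.1, -0.3, 0.1]
gripper_width: 0.502
grip_force: 0.0
t: 21.95
ee_pos: [427.4, 195.5, 279.4]
tool_rot: [3.11, 0.503, -2.998]
contact_force: [-0.2, -0.6, 0.1]
gripper_width: 0.499
grip_force: 0.0
t 21.95 pos [427.4 195.5 279.4] rot [ 3.11   0.503 -2.998] q [-0.58 -0.08 -0.14  2.25  0.43  0.57  0.69] F [-0.2 -0.6  0.1] w 0.499 g 0.0 tool delta [33.7 13.6 63.4]
toolz [ 0.472  0.101 -0.876] tooly [-0.158  0.987  0.028]
```

```bash
python3 go.py 429.5 209.8 197
```

```text
t 21.95 pos [427.4 195.5 279.4] rot [ 3.11   0.503 -2.998] q [-0.58 -0.08 -0.14  2.25  0.43  0.57  0.69] F [-0.2 -0.6  0.1] w 0.499 g 0.0 tool delta [36.1 11.5 74.6]
toolz [ 0.472  0.101 -0.876] tooly [-0.158  0.987  0.028]
```

```bash
python3 -m pendant '[{"dx":18,"dy":5.7,"dz":37,"twist":0,"hand":0.5},{"dx":18,"dy":5.7,"dz":37,"twist":0,"hand":0.5},{"dx":0,"dy":0,"dz":0,"twist":0,"hand":0.5},{"dx":0,"dy":0,"dz":0,"twist":0,"hand":0.5}]'; python3 go.py 462.6 216.9 135.6
```

```text
t: 22.45
ee_pos: [429.3, 209.8, 196.9]
tool_rot: [3.108, 0.502, -3.004]
contact_force: [-0.4, 0.1, 0.1]
gripper_width: 0.497
grip_force: 0.0
t 22.45 pos [429.3 209.8 196.9] rot [ 3.108  0.502 -3.004] q [-0.59  0.07 -0.18  2.36  0.79  0.38  0.26] F [-0.4  0.1  0.1] w 0.497 g 0.0 tool delta [-0.3  0.  70.1]
toolz [ 0.472  0.1   -0.876] tooly [-0.153  0.988  0.03 ]
```

```bash
python3 -m pendant '[{"dx":0,"dy":0,"dz":25,"twist":0,"hand":0.5},{"dx":0,"dy":0,"dz":25,"twist":0,"hand":0.5},{"dx":0,"dy":0,"dz":20,"twist":0,"hand":0.5},{"dx":0,"dy":0,"dz":0,"twist":0,"hand":0.5},{"dx":0,"dy":0,"dz":0,"twist":0,"hand":0.5}]'; python3 go.py 462.6 216.9 135.6
python3 - <<'E'
from h import *
p=read_camera("scene");cv2.imwrite("pics/g1.png",cv2.resize(p["image"][140:300,320:480,::-1],None,fx=3.5,fy=3.5,interpolation=3))
E
```

```text
t: 23.08
ee_pos: [461.6, 216.8, 134.8]
tool_rot: [3.107, 0.502, -3.004]
contact_force: [-0.8, 0.2, -0.8]
gripper_width: 0.501
grip_force: 0.0
t 23.07 pos [461.6 216.8 134.8] rot [ 3.107  0.502 -3.004] q [-0.66  0.24 -0.05  2.38  1.3   0.25 -0.22] F [-0.8  0.2 -0.8] w 0.501 g 0.0 tool delta [-1.3 -0.  -0.2]
toolz [ 0.472  0.1   -0.876] tooly [-0.153  0.988  0.03 ]
```

View pics/g1.png

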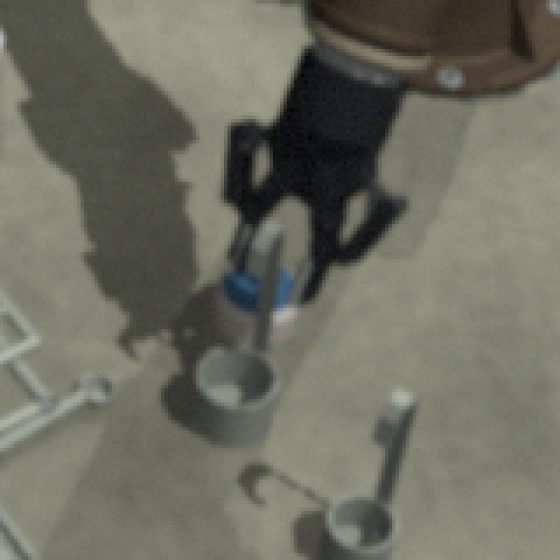

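```bash
python3 -m pendant '[{"dx":-1,"dy":0,"dz":0,"twist":0,"hand":0.25},{"dx":0,"dy":0,"dz":0,"twist":0,"hand":0},{"dx":0,"dy":0,"dz":0,"twist":0,"hand":0},{"dx":0,"dy":0,"dz":0,"twist":0,"hand":0},{"dx":0,"dy":0,"dz":0,"twist":0,"hand":0}]'; python3 go.py 462.6 216.9 200
```

```text
t: 23.75
ee_pos: [462.4, 216.0, 134.5]
tool_rot: [3.109, 0.502, -3.004]
contact_force: [-3.1, -3.0, 12.1]
gripper_width: 0.132
grip_force: 57.9
t 23.75 pos [462.4 216.  134.5] rot [ 3.109  0.502 -3.004] q [-0.66  0.24 -0.05  2.38  1.29  0.25 -0.22] F [-3.1 -3.  12.1] w 0.132 g 57.9 tool delta [-31.8   2.7 -57.2]
toolz [ 0.472  0.098 -0.876] tooly [-0.152  0.988  0.029]
```

```bash
python3 go.py 462.4 216 224.5
python3 - <<'E'
from h import *
R=Ro.from_euler("xyz",sensors.observe()["tool_rot"]); print(R.inv().apply([157,-172,0]).round(1))
E
```

```text
t 23.75 pos [462.4 216.  134.5] rot [ 3.109  0.502 -3.004] q [-0.66  0.24 -0.05  2.38  1.29  0.25 -0.22] F [-3.1 -3.  12.1] w 0.132 g 57.9 tool delta [-43.3   2.5 -78.9]
toolz [ 0.472  0.098 -0.876] tooly [-0.152  0.988  0.029]
[-115.7 -193.8   57.1]
```

```bash
python3 -m pendant '[{"dx":-7.2,"dy":0.4,"dz":-13.1,"twist":0,"hand":0},{"dx":-14.4,"dy":0.8,"dz":-26.3,"twist":0,"hand":0},{"dx":-21.7,"dy":1.3,"dz":-39.5,"twist":0,"hand":0},{"dx":-15,"dy":-25,"dz":7.4,"twist":0,"hand":0},{"dx":-25,"dy":-42,"dz":12.4,"twist":0,"hand":0},{"dx":-25,"dy":-42,"dz":12.4,"twist":0,"hand":0},{"dx":-25,"dy":-42,"dz":12.4,"twist":0,"hand":0},{"dx":-25.7,"dy":-42.8,"dz":12.5,"twist":0,"hand":0},{"dx":0,"dy":0,"dz":0,"twist":0.1,"hand":0},{"dx":0,"dy":0,"dz":0,"twist":0.1,"hand":0}]'; python3 -m pendant '[{"dx":0,"dy":0,"dz":0,"twist":0,"hand":0}]'; python3 go.py 619 44 220.5
```

```text
t: 25.0
ee_pos: [618.5, 43.2, 222.2]
tool_rot: [2.999, 0.479, 3.048]
contact_force: [-1.0, -0.1, -2.4]
gripper_width: 0.125
grip_force: 59.1
t: 25.12
ee_pos: [618.4, 44.7, 222.5]
tool_rot: [3.002, 0.481, 3.054]
contact_force: [0.1, -0.3, -1.5]
gripper_width: 0.12
grip_force: 59.1
t 25.12 pos [618.4  44.7 222.5] rot [3.002 0.481 3.054] q [ 0.03  0.25 -0.2   2.05  0.06  0.36  1.31] F [ 0.1 -0.3 -1.5] w 0.12 g 59.1 tool delta [ 0.3 -0.9  2. ]
toolz [ 0.468  0.099 -0.878] tooly [0.022 0.992 0.124]
```

Measure the hook from both cameras.

```bash
cat > hk.py <<'E'
import sys,pickle; from h import *
np.set_printoptions(precision=1,suppress=True)
c=sensors.observe()["ee_pos"]; H=float(sys.argv[1])  # dz top-of-dipper above TCP expected
P=[]
for n in("scene","top"):
    p=read_camera(n);P.append(p); W=cloud(p).reshape(-1,3)
    Q=W[(W[:,0]>c[0]-15)&(W[:,0]<c[0]+45)&(abs(W[:,1]-c[1])<35)&(W[:,2]>c[2]+15)]
    for a,b in((H-40,H-30),(H-30,H-20),(H-20,H-10),(H-10,H-4),(H-4,H+5)):
        q=Q[(Q[:,2]>c[2]+a)&(Q[:,2]<c[2]+b)]
        if len(q): print(n,a,len(q),"med",np.median(q,0),"min",np.percentile(q,5,0),"max",np.percentile(q,95,0))
    im=p["image"]; u,v=proj(p,c+[10,0,45]).astype(int); cv2.imwrite(f"pics/hk_{n}_{c[1]:.0f}_{c[0]:.0f}_{c[2]:.0f}.png",cv2.resize(im[max(v-50,0):v+60,max(u-60,0):u+60,::-1],None,fx=4.5,fy=4.5,interpolation=3))
    print(n,"crop origin",u-60,v-50)
t=[(round(a[0]["conf"],2),a[0]["position"]) if a else None for a in (spotter.pinpoint(sys.argv[2],p) for p in P)]; print(t)
if all(t): print("seat tri",tri(P[0],t[0][1],P[1],t[1][1]))
print("tcp",sensors.observe()["ee_pos"])
E
python3 hk.py 56 dipper_large_seat; ls pics
```

```text
scene 16.0 54 med [616.7  53.2 243.6] min [605.3  29.4 239. ] max [621.3  62.2 247.8]
scene 26.0 71 med [617.6  46.5 253.6] min [604.3  13.8 249.3] max [647.4  62.7 257.8]
scene 36.0 102 med [610.6  47.5 262.7] min [604.9  16.5 258.9] max [644.3  76.7 267.5]
scene 46.0 51 med [619.3  43.7 271.9] min [605.5  25.6 268.9] max [641.7  75.  274.2]
scene 52.0 64 med [608.1  44.6 277.2] min [603.9  23.2 274.9] max [637.3  74.5 281.9]
scene crop origin 238 120
top 26.0 7 med [613.3  58.7 255.4] min [607.   50.9 250.6] max [615.3  65.2 258. ]
top 36.0 14 med [611.1  63.9 263.8] min [604.5  40.4 259.6] max [641.3  76.6 268.3]
top 46.0 21 med [621.2  40.5 272.3] min [615.8  34.3 269.5] max [639.7  46.2 274.2]
top 52.0 23 med [626.2  42.6 277.3] min [603.7  34.9 275. ] max [632.9  71.  281.5]
top crop origin 267 137
[(0.78, [296.2, 174.0]), (0.62, [332.0, 188.4])]
seat tri (array([629.3,  32. , 249.8]), np.float64(3.506413809131091))
tcp [618.7  45.1 223. ]
g1.png
hk_scene_45_618_223.png
hk_top_45_618_223.png
s2.png
scene1.png
shk_scene_13.png
shk_scene_6.png
shk_top_13.png
shk_top_6.png
t2.png
top1.png
```

```bash
python3 -c "
import cv2,numpy as np
a=[cv2.resize(cv2.imread(f'pics/hk_{n}_45_618_223.png'),(400,367)) for n in('scene','top')];cv2.imwrite('pics/hk1.png',np.hstack(a))"
```

```text
(no output)
```

View pics/hk1.png

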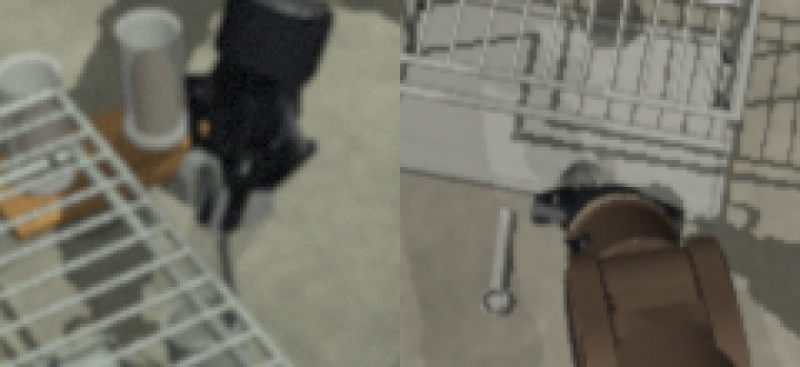

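```bash
cat > hk2.py <<'E'
import sys; from h import *
np.set_printoptions(precision=1,suppress=True)
c=sensors.observe()["ee_pos"]; e=c+np.array([float(v) for v in sys.argv[1:4]]) # expected seat
for n in("scene","top"):
    W=cloud(read_camera(n)).reshape(-1,3)
    Q=W[(abs(W[:,0]-e[0])<22)&(abs(W[:,1]-e[1])<13)&(W[:,2]>e[2]-25)&(W[:,2]<e[2]+16)]
    Q=Q[np.argsort(-Q[:,2])]; print(n,len(Q)); print((Q-e)[::max(1,len(Q)//22)])
print("tcp",c,"expected seat",e)
E
python3 hk2.py 10.8 -4.1 46.5
```

```text
scene 161
[[-21.8   9.4  14.1]
 [  8.5   3.3   8.8]
 [  7.5  -5.8   8.2]
 [  5.5   3.    6.9]
 [ 11.    6.4   6.2]
 [  6.7   4.5   5.5]
 [  7.7   5.6   3.8]
 [-10.5   0.5   2.3]
 [ 13.1  -2.7   1.2]
 [ 15.8  -3.1  -0.6]
 [ 15.3  -0.   -1.9]
 [-10.6   3.7  -4.9]
 [-17.3  -5.1  -5.3]
 [-19.7  -4.4  -6.3]
 [-19.3  11.3  -7.8]
 [ 15.5   7.2  -9.1]
 [-15.3  12.6 -10.8]
 [-10.2  -0.1 -13.5]
 [ 16.    7.3 -15. ]
 [ -9.9   0.  -16.4]
 [ 14.4   8.8 -18. ]
 [ 18.1  -1.9 -20.3]
 [-12.4   8.  -21.8]]
top 46
[[  2.2  -3.5   9.9]
 [ -3.3  -6.6   9.3]
 [ -3.2  -3.8   8.4]
 [ -3.5   1.8   8.3]
 [ -9.1  -1.3   8.1]
 [ -0.7   4.7   7.9]
 [ -0.1  -3.7   7.9]
 [ -6.2   1.6   7.6]
 [  5.9  -3.4   7.4]
 [ -0.2   1.9   6.9]
 [ -8.4  -7.    6.7]
 [ -6.    4.4   6.2]
 [ -8.9   4.2   6.1]
 [-11.2  -1.5   5.1]
 [ -2.6   4.5   4.5]
 [  9.3   5.2   4. ]
 [  9.8  -0.5   3.5]
 [-10.8   4.    2.7]
 [ -3.9  -6.9   1.1]
 [-12.3  -1.8  -1.5]
 [-11.6  -4.7  -3.2]
 [  9.4   7.7  -6.9]
 [ 13.5   7.9 -10.7]]
tcp [618.7  45.1 223. ] expected seat [629.5  41.  269.5]
```

Run:
```python
from h import *
o=sensors.observe();R=Ro.from_euler("xyz",o["tool_rot"]); print(R.inv().apply([[49,0,0],[0,0,-10]]).round(2),o["ee_pos"])
```

```text
[[-43.26   1.02  22.99]
 [  4.63  -1.24   8.77]] [618.82007369  45.07991343 223.06754886]
```

```bash
python3 -m pendant '[{"dx":-10.8,"dy":0.3,"dz":5.8,"twist":0,"hand":0},{"dx":-10.8,"dy":0.2,"dz":5.8,"twist":0,"hand":0},{"dx":-10.8,"dy":0.3,"dz":5.8,"twist":0,"hand":0},{"dx":-10.8,"dy":0.2,"dz":5.7,"twist":0,"hand":0},{"dx":0,"dy":0,"dz":0,"twist":0,"hand":0},{"dx":0,"dy":0,"dz":0,"twist":0,"hand":0}]'; python3 go.py 667.8 45 223
```

```text
t: 26.18
ee_pos: [667.6, 44.8, 221.9]
tool_rot: [3.001, 0.48, 3.054]
contact_force: [-1.8, 0.1, -5.6]
gripper_width: 0.124
grip_force: 60.3
t 26.18 pos [667.6  44.8 221.9] rot [3.001 0.48  3.054] q [ 0.02  0.32 -0.19  1.94  0.07  0.39  1.32] F [-1.8  0.1 -5.6] w 0.124 g 60.3 tool delta [-0.7  0.3 -0.8]
toolz [ 0.468  0.099 -0.878] tooly [0.022 0.992 0.124]
```

```bash
python3 -m pendant '[{"dx":2.3,"dy":-0.6,"dz":4.4,"twist":0,"hand":0},{"dx":2.3,"dy":-0.6,"dz":4.4,"twist":0,"hand":0},{"dx":2.3,"dy":-0.6,"dz":4.4,"twist":0,"hand":0},{"dx":0,"dy":0,"dz":0,"twist":0,"hand":0}]'; python3 hk2.py 11.5 -4 45.5
```

```text
t: 26.68
ee_pos: [667.9, 44.8, 207.4]
tool_rot: [3.001, 0.481, 3.054]
contact_force: [-0.5, -0.0, -2.1]
gripper_width: 0.123
grip_force: 59.1
scene 114
[[  4.2   6.4  10.9]
 [  6.7   2.    9.3]
 [  7.7   3.    7.6]
 [  6.9   5.7   5.9]
 [ 10.    2.    5. ]
 [ 12.4   1.2   2.9]
 [ 10.2   5.7   1.6]
 [ 14.   -1.   -1. ]
 [-17.6   9.8  -2.8]
 [-21.4  12.3  -3.4]
 [ 15.6  -3.4  -4.9]
 [ 15.4   4.1  -5.8]
 [-20.5  12.9  -8.7]
 [-21.4 -12.2 -11.4]
 [ 13.8   8.9 -12.8]
 [ 17.7  -1.9 -15.3]
 [  1.2  10.5 -16.3]
 [  4.4   7.1 -16.8]
 [  4.2  10.7 -17.5]
 [  1.6  10.8 -19. ]
 [-10.5  -2.2 -20.1]
 [ 16.6   7.7 -21.6]
 [ -9.8   2.5 -22.7]]
top 48
[[ -5.5   4.2  13.3]
 [ -1.9   1.5  12.1]
 [  4.3   1.8  11.5]
 [ -4.3  -4.4  11.1]
 [-10.2  -1.8  10.3]
 [  1.8   4.5   9.4]
 [ -0.7  -1.4   8.7]
 [ -6.5  -1.7   8.4]
 [ -9.   -4.8   7.3]
 [ -3.2   1.3   6.8]
 [  9.2   1.9   5.9]
 [  3.6  -4.2   5.5]
 [-11.8   3.7   4.9]
 [-11.   -5.    4.1]
 [  3.9   1.6   3.5]
 [  8.5  -4.1  -0.1]
 [ 11.3   7.6  -1.5]
 [  9.    7.4  -3.8]
 [ -1.1  -8.1 -16.9]
 [  1.1   9.6 -17.7]
 [ -3.9  -8.3 -17.8]
 [  1.6   6.7 -18.5]
 [ -1.    9.4 -20.6]
 [  0.3 -11.1 -20.8]]
tcp [667.9  44.8 207.4] expected seat [679.4  40.8 252.9]
```

```bash
python3 -m pendant '[{"dx":2.3,"dy":-0.6,"dz":4.4,"twist":0,"hand":0},{"dx":2.3,"dy":-0.6,"dz":4.4,"twist":0,"hand":0},{"dx":2.3,"dy":-0.6,"dz":4.4,"twist":0,"hand":0},{"dx":0.9,"dy":-0.2,"dz":1.8,"twist":0,"hand":0},{"dx":0,"dy":0,"dz":0,"twist":0,"hand":0}]'; python3 -m pendant '[{"dx":0.9,"dy":-0.2,"dz":1.8,"twist":0,"hand":0},{"dx":0,"dy":0,"dz":0,"twist":0,"hand":0}]'
```

```text
t: 27.4
ee_pos: [668.1, 45.0, 190.6]
tool_rot: [3.001, 0.482, 3.054]
contact_force: [0.7, 0.3, -1.8]
gripper_width: 0.121
grip_force: 59.1
t: 27.65
ee_pos: [668.2, 45.0, 188.8]
tool_rot: [3.001, 0.482, 3.054]
contact_force: [-0.4, -0.2, -1.5]
gripper_width: 0.124
grip_force: 59.1
```

```bash
python3 -m pendant '[{"dx":0.9,"dy":-0.2,"dz":1.8,"twist":0,"hand":0},{"dx":0,"dy":0,"dz":0,"twist":0,"hand":0}]'; python3 -m pendant '[{"dx":0.7,"dy":-0.2,"dz":1.3,"twist":0,"hand":0},{"dx":0,"dy":0,"dz":0,"twist":0,"hand":0}]'
```

```text
t: 27.9
ee_pos: [668.1, 45.1, 186.7]
tool_rot: [3.001, 0.482, 3.054]
contact_force: [0.1, 0.1, -2.4]
gripper_width: 0.128
grip_force: 59.1
t: 28.15
ee_pos: [668.6, 45.0, 185.9]
tool_rot: [3.001, 0.483, 3.054]
contact_force: [-1.2, -0.2, 2.2]
gripper_width: 0.12
grip_force: 59.8
```

```bash
python3 -m pendant '[{"dx":0,"dy":0,"dz":0,"twist":0,"hand":0.25},{"dx":0,"dy":0,"dz":0,"twist":0,"hand":0.5},{"dx":0,"dy":0,"dz":0,"twist":0,"hand":0.5},{"dx":0,"dy":0,"dz":-15,"twist":0,"hand":0.5},{"dx":0,"dy":0,"dz":-35,"twist":0,"hand":0.5},{"dx":0,"dy":0,"dz":-50,"twist":0,"hand":0.5}]'
python3 - <<'E'
from h import *
s=read_camera("scene");t=read_camera("top")
np.set_printoptions(precision=1,suppress=True)
for n,p in(("scene",s),("top",t)):
    W=cloud(p).reshape(-1,3)
    for z0,z1 in((50,75),(75,100),(100,140),(140,180),(180,210),(225,245)):
        q=W[(abs(W[:,0]-685)<60)&(abs(W[:,1]-40)<40)&(W[:,2]>z0)&(W[:,2]<z1)]
        if len(q): print(n,z0,len(q),np.median(q,0),np.percentile(q,[5,95],axis=0).ravel())
a=cv2.resize(s["image"][150:260,240:360,::-1],(400,367),interpolation=3);b=cv2.resize(t["image"][130:240,280:400,::-1],(400,367),interpolation=3)
cv2.imwrite("pics/hung1.png",np.hstack([a,b]))
E
python3 go.py
```

```text
t: 28.9
ee_pos: [620.1, 35.1, 273.7]
tool_rot: [3.001, 0.48, 3.054]
contact_force: [0.4, -0.2, 0.8]
gripper_width: 0.493
grip_force: 0.0
scene 50 105 [683.1  41.3  61. ] [669.5  32.5  53.7 720.9  77.9  73. ]
scene 75 136 [684.9  34.8  90. ] [668.9  28.   77.3 714.4  77.7  98.8]
scene 100 59 [667.7  55.2 110.5] [664.5  31.7 100.4 712.4  77.5 135. ]
scene 140 37 [667.7  49.8 159.6] [664.5  43.5 144.1 669.4  55.3 177. ]
scene 180 12 [668.8  45.1 185.3] [667.3  40.3 181.1 670.4  51.9 195.2]
scene 225 122 [681.7  44.8 235.4] [670.8   6.1 228.1 693.4  75.2 241. ]
top 50 90 [706.5  61.1  57.7] [693.3  31.3  52.5 720.3  77.2  70.9]
top 75 33 [709.2  52.2  91.8] [686.4  25.1  75.8 720.4  78.1  99.3]
top 100 7 [684.1  75.  104.7] [674.5  28.3 101.6 708.6  79.9 105.6]
top 140 15 [663.1  47.4 161.2] [661.3  40.8 149.  665.   52.  179.6]
top 180 13 [663.5  45.4 197.9] [662.8  39.6 181.3 666.   48.7 207.7]
top 225 122 [676.1  40.9 235.3] [666.3   5.9 230.  687.5  74.2 240.3]
t 29.0 pos [621.6  34.9 279.3] rot [3.    0.49  3.053] q [ 0.09  0.18 -0.24  1.97  0.02  0.49  1.37] F [ 1.4 -0.2  0.3] w 0.499 g 0.0 tool delta 
toolz [ 0.476  0.099 -0.874] tooly [0.022 0.992 0.124]
```

View pics/hung1.png

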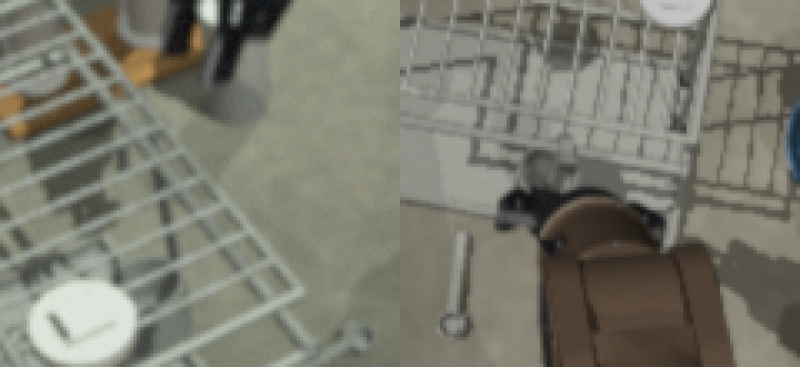

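```bash
python3 -m pendant '[{"dx":0,"dy":0,"dz":-20,"twist":-0.1,"hand":0.5},{"dx":0,"dy":0,"dz":0,"twist":-0.1,"hand":0.5},{"dx":0,"dy":0,"dz":0,"twist":0,"hand":0.5}]'; python3 go.py 449 353.8 185
```

```text
t: 29.38
ee_pos: [611.7, 33.0, 291.2]
tool_rot: [3.108, 0.5, -3.004]
contact_force: [0.4, 0.2, -0.2]
gripper_width: 0.501
grip_force: 0.0
t 29.38 pos [611.7  33.  291.2] rot [ 3.108  0.5   -3.004] q [ 0.13  0.16 -0.28  1.96  0.02  0.52  1.57] F [ 0.4  0.2 -0.2] w 0.501 g 0.0 tool delta [153.7 338.7  48.5]
toolz [ 0.47   0.099 -0.877] tooly [-0.153  0.988  0.03 ]
```

```bash
python3 -m pendant '[{"dx":22,"dy":48.4,"dz":6.9,"twist":0,"hand":0.5},{"dx":22,"dy":48.4,"dz":6.9,"twist":0,"hand":0.5},{"dx":22,"dy":48.4,"dz":6.9,"twist":0,"hand":0.5},{"dx":22,"dy":48.4,"dz":6.9,"twist":0,"hand":0.5},{"dx":22,"dy":48.4,"dz":6.9,"twist":0,"hand":0.5},{"dx":22,"dy":48.4,"dz":6.9,"twist":0,"hand":0.5},{"dx":22,"dy":48.4,"dz":6.9,"twist":0,"hand":0.5},{"dx":0,"dy":0,"dz":0,"twist":0,"hand":0.5},{"dx":0,"dy":0,"dz":0,"twist":0,"hand":0.5}]'; python3 go.py 449 353.8 180.7
```

```text
t: 30.5
ee_pos: [448.5, 353.6, 184.2]
tool_rot: [3.108, 0.499, -3.004]
contact_force: [0.5, -0.1, -1.0]
gripper_width: 0.501
grip_force: 0.0
t 30.5 pos [448.5 353.6 184.2] rot [ 3.108  0.499 -3.004] q [-0.78  0.26 -0.23  2.15  0.88  0.53  0.  ] F [ 0.5 -0.1 -1. ] w 0.501 g 0.0 tool delta [1.2 0.  3.4]
toolz [ 0.469  0.099 -0.878] tooly [-0.153  0.988  0.029]
```

```bash
python3 -m pendant '[{"dx":1,"dy":0,"dz":28,"twist":0,"hand":0.5},{"dx":0,"dy":0,"dz":30,"twist":0,"hand":0.5},{"dx":0,"dy":0,"dz":25,"twist":0,"hand":0.5},{"dx":0,"dy":0,"dz":0,"twist":0,"hand":0.5},{"dx":0,"dy":0,"dz":0,"twist":0,"hand":0.5}]'; python3 go.py 486.9 361.7 110.6
```

```text
t: 31.12
ee_pos: [487.1, 361.3, 112.1]
tool_rot: [3.107, 0.5, -3.005]
contact_force: [-0.2, -0.2, -0.1]
gripper_width: 0.497
grip_force: 0.0
t 31.12 pos [487.1 361.3 112.1] rot [ 3.107  0.5   -3.005] q [-0.82  0.42 -0.11  2.15  1.15  0.4  -0.24] F [-0.2 -0.2 -0.1] w 0.497 g 0.0 tool delta [0.8 0.4 1.3]
toolz [ 0.47   0.099 -0.877] tooly [-0.152  0.988  0.03 ]
```

```bash
python3 -m pendant '[{"dx":0.5,"dy":0.4,"dz":1,"twist":0,"hand":0.25},{"dx":0,"dy":0,"dz":0,"twist":0,"hand":0},{"dx":0,"dy":0,"dz":0,"twist":0,"hand":0},{"dx":0,"dy":0,"dz":0,"twist":0,"hand":0},{"dx":0,"dy":0,"dz":0,"twist":0,"hand":0}]'; python3 go.py 486.9 361.7 224
```

```text
t: 31.75
ee_pos: [487.1, 362.1, 111.2]
tool_rot: [3.108, 0.501, -3.004]
contact_force: [-1.8, -2.2, 7.4]
gripper_width: 0.127
grip_force: 58.3
t 31.75 pos [487.1 362.1 111.2] rot [ 3.108  0.501 -3.004] q [-0.83  0.42 -0.11  2.15  1.15  0.4  -0.25] F [-1.8 -2.2  7.4] w 0.127 g 58.3 tool delta [-54.   3. -99.]
toolz [ 0.471  0.099 -0.877] tooly [-0.153  0.988  0.029]
```

```bash
python3 -m pendant '[{"dx":-7.3,"dy":0.4,"dz":-13.3,"twist":0,"hand":0},{"dx":-20,"dy":1.2,"dz":-37,"twist":0,"hand":0},{"dx":-26,"dy":1.6,"dz":-47,"twist":0,"hand":0},{"dx":-12.7,"dy":-26.2,"dz":6.3,"twist":0,"hand":0},{"dx":-23,"dy":-47,"dz":11,"twist":0,"hand":0},{"dx":-23,"dy":-47,"dz":11,"twist":0,"hand":0},{"dx":-23,"dy":-47,"dz":11,"twist":0,"hand":0},{"dx":-23,"dy":-46,"dz":11,"twist":0,"hand":0},{"dx":0,"dy":0,"dz":0,"twist":0.1,"hand":0},{"dx":0,"dy":0,"dz":0,"twist":0.1,"hand":0}]'; python3 -m pendant '[{"dx":0,"dy":0,"dz":0,"twist":0,"hand":0},{"dx":0,"dy":0,"dz":0,"twist":0,"hand":0}]'; python3 go.py 634.4 169.2 222.2;  python3 hk2.py 10.6 -4.2 44.8
python3 - <<'E'
from h import *
o=sensors.observe();R=Ro.from_euler("xyz",o["tool_rot"]); print(R.inv().apply([[49,0,0],[0,0,-10]]).round(2),o["ee_pos"])
E
```

```text
t: 33.0
ee_pos: [634.2, 167.7, 220.5]
tool_rot: [3.0, 0.48, 3.048]
contact_force: [0.7, 0.5, -0.8]
gripper_width: 0.126
grip_force: 59.1
t: 33.25
ee_pos: [633.9, 169.8, 220.8]
tool_rot: [3.002, 0.482, 3.057]
contact_force: [-0.9, 1.0, -1.0]
gripper_width: 0.129
grip_force: 59.0
t 33.25 pos [633.9 169.8 220.8] rot [3.002 0.482 3.057] q [-0.18  0.31 -0.26  1.97  0.44  0.42  0.75] F [-0.9  1.  -1. ] w 0.129 g 59.0 tool delta [-1.1 -0.4 -1. ]
toolz [ 0.469  0.099 -0.878] tooly [0.02  0.992 0.123]
scene 191
[[-21.8  12.2  14.6]
 [ -2.9   1.4   9.3]
 [  3.6  -0.8   8.8]
 [ -3.5   4.1   8. ]
 [ -6.6  -6.4   7. ]
 [  0.5  -1.2   6.4]
 [ -0.7  -9.5   5.3]
 [ -9.3   3.9   4. ]
 [ -8.3   5.    2.5]
 [-11.1   5.1   0.8]
 [ 13.9  -5.3  -0.3]
 [ 14.6  -4.5  -2.3]
 [-20.   -9.   -3.6]
 [ 15.3   3.1  -5.1]
 [ 15.6   0.1  -7.3]
 [-18.   10.5  -8.9]
 [ -9.4  -3.1 -10.8]
 [ 16.8   4.8 -12.1]
 [ -9.2   4.  -14.5]
 [ 17.6   5.8 -17. ]
 [ -9.9   3.2 -18.7]
 [ 15.6  -3.7 -19.8]
 [ 18.9   0.3 -20.7]
 [-11.6  11.4 -22.8]]
top 34
[[ -4.9  -3.4  11.5]
 [ -4.9  -0.6  10.7]
 [ -8.    2.   10.7]
 [ -7.4  -3.5   9.9]
 [ -1.5  -3.1   9.9]
 [ -4.2  -6.1   9.5]
 [  1.6  -2.8   9.3]
 [  4.2   3.1   9.2]
 [ -7.3  -0.6   9. ]
 [  1.4   2.9   8.9]
 [ -1.   -5.8   8.7]
 [ -4.4   2.5   8.7]
 [ -1.3   2.8   8. ]
 [-10.    2.1   7.7]
 [ -1.   -0.    7.5]
 [ -6.5  -6.1   7.5]
 [  2.4  -5.4   7.3]
 [  5.2   0.5   6.8]
 [  5.7  -5.1   6.2]
 [ -9.1  -6.2   6.1]
 [-12.5   2.    6. ]
 [  5.7  -2.2   5.4]
 [-14.5  -6.5   4.6]
 [ -8.6  -3.2   4.1]
 [-11.6  -3.4   4.1]
 [  8.9   3.9   3.8]
 [-11.1  -6.2   3.1]
 [  3.7   0.7   1.8]
 [-11.   -0.4   1.5]
 [-11.1   5.4   0.7]
 [ 10.3  -1.5   0.3]
 [ 10.9  -4.2  -1. ]
 [ 10.8   1.5  -1.8]
 [ 11.8  -6.9  -3.5]]
tcp [633.9 169.8 220.8] expected seat [644.5 165.6 265.6]
[[-43.26   0.99  22.99]
 [  4.64  -1.23   8.77]] [634.01412379 169.79490272 220.87345825]
```

```bash
python3 -m pendant '[{"dx":-11.2,"dy":0.4,"dz":4.9,"twist":0,"hand":0},{"dx":-11,"dy":0.3,"dz":5.4,"twist":0,"hand":0},{"dx":-11,"dy":0.3,"dz":5.4,"twist":0,"hand":0},{"dx":-11,"dy":0.2,"dz":5.5,"twist":0,"hand":0},{"dx":0,"dy":0,"dz":0,"twist":0,"hand":0},{"dx":0,"dy":0,"dz":0,"twist":0,"hand":0}]'; python3 -m pendant '[{"dx":2.3,"dy":-0.6,"dz":4.4,"twist":0,"hand":0},{"dx":2.3,"dy":-0.6,"dz":4.4,"twist":0,"hand":0},{"dx":2.3,"dy":-0.6,"dz":4.4,"twist":0,"hand":0},{"dx":0,"dy":0,"dz":0,"twist":0,"hand":0}]'; python3 hk2.py 11 -4 45
```

```text
t: 34.1
ee_pos: [683.0, 169.2, 222.0]
tool_rot: [3.002, 0.48, 3.054]
contact_force: [-0.9, 0.0, -5.3]
gripper_width: 0.13
grip_force: 60.1
t: 34.6
ee_pos: [683.1, 169.4, 207.3]
tool_rot: [3.001, 0.481, 3.054]
contact_force: [-0.9, -0.2, -1.5]
gripper_width: 0.128
grip_force: 59.0
scene 144
[[-21.9  12.   14.4]
 [  7.    4.1   9.1]
 [  8.3   2.2   8.3]
 [-20.   -9.7   7.3]
 [  7.3   4.3   6.4]
 [  9.9   0.6   5. ]
 [  8.7  -8.    3.2]
 [  6.7  -3.7   2.3]
 [ 11.4   2.3   1.2]
 [ 12.7   4.    0.5]
 [-18.7  12.2  -2.1]
 [-19.7   7.5  -3.4]
 [ 14.9  -4.1  -4.9]
 [ 13.7   4.7  -7.7]
 [ 15.9   4.  -10. ]
 [ 16.9   1.5 -14.7]
 [  3.2   4.8 -15.2]
 [  1.2   5.6 -16. ]
 [ -3.1  -6.9 -16.8]
 [  0.4  11.4 -18. ]
 [ 14.8   5.5 -19.2]
 [-11.   10.9 -20.2]
 [  6.6   5.3 -22.1]
 [-11.5  -3.8 -23.4]]
top 45
[[  0.3   1.9  11.6]
 [ -7.9  -4.5  10.3]
 [ -1.6  -3.9   9.5]
 [ -4.9   1.6   9.2]
 [ -1.3  -6.8   8.9]
 [  1.6  -0.7   8.3]
 [-10.7   4.1   8. ]
 [ -3.7  -6.8   7.2]
 [-10.2   1.4   6.8]
 [ -9.7  -4.4   6.5]
 [ -9.6  -1.4   5.7]
 [  3.4  -6.1   4.3]
 [  6.8  -5.8   3.2]
 [ 10.8  -5.3   0.3]
 [ 11.2  -2.3  -1.2]
 [  2.4  12.6 -14.2]
 [ -0.4  12.4 -14.8]
 [ -4.9  -5.5 -16.8]
 [ -4.4  -8.3 -17.8]
 [  3.9  10.1 -18.1]
 [ -0.7 -10.9 -19.1]
 [ -5.   12.4 -19.7]
 [  5.5   7.5 -22.4]]
tcp [683.1 169.4 207.3] expected seat [694.1 165.4 252.3]
```

```bash
python3 -m pendant '[{"dx":2.3,"dy":-0.6,"dz":4.4,"twist":0,"hand":0},{"dx":2.3,"dy":-0.6,"dz":4.4,"twist":0,"hand":0},{"dx":2.3,"dy":-0.6,"dz":4.4,"twist":0,"hand":0},{"dx":0.9,"dy":-0.2,"dz":1.8,"twist":0,"hand":0},{"dx":0,"dy":0,"dz":0,"twist":0,"hand":0}]'; python3 -m pendant '[{"dx":0.9,"dy":-0.2,"dz":1.8,"twist":0,"hand":0},{"dx":0,"dy":0,"dz":0,"twist":0,"hand":0}]'; python3 -m pendant '[{"dx":0.5,"dy":-0.1,"dz":1,"twist":0,"hand":0},{"dx":0,"dy":0,"dz":0,"twist":0,"hand":0}]'
```

```text
t: 35.33
ee_pos: [683.4, 169.6, 190.6]
tool_rot: [3.001, 0.482, 3.054]
contact_force: [0.1, -0.1, -1.4]
gripper_width: 0.127
grip_force: 59.0
t: 35.58
ee_pos: [683.4, 169.5, 188.7]
tool_rot: [3.001, 0.482, 3.054]
contact_force: [0.0, -0.0, -2.0]
gripper_width: 0.124
grip_force: 59.0
t: 35.83
ee_pos: [683.7, 169.7, 188.0]
tool_rot: [3.001, 0.482, 3.054]
contact_force: [-1.0, 0.2, -0.1]
gripper_width: 0.118
grip_force: 59.2
```

```bash
python3 -m pendant '[{"dx":0.4,"dy":-0.1,"dz":0.8,"twist":0,"hand":0},{"dx":0,"dy":0,"dz":0,"twist":0,"hand":0.25},{"dx":0,"dy":0,"dz":0,"twist":0,"hand":0.5},{"dx":0,"dy":0,"dz":0,"twist":0,"hand":0.5},{"dx":0,"dy":0,"dz":-15,"twist":0,"hand":0.5},{"dx":0,"dy":0,"dz":-35,"twist":0,"hand":0.5},{"dx":0,"dy":0,"dz":-50,"twist":0,"hand":0.5}]'; python3 -m pendant '[{"dx":50,"dy":0,"dz":-20,"twist":0,"hand":0.5},{"dx":55,"dy":0,"dz":-20,"twist":0,"hand":0.5},{"dx":55,"dy":0,"dz":-20,"twist":0,"hand":0.5},{"dx":40,"dy":0,"dz":-20,"twist":0,"hand":0.5},{"dx":0,"dy":0,"dz":0,"twist":0,"hand":0.5},{"dx":0,"dy":0,"dz":0,"twist":0,"hand":0.5},{"dx":0,"dy":0,"dz":0,"twist":0,"hand":0.5},{"dx":0,"dy":0,"dz":0,"twist":0,"hand":0.5}]'
cat > chk.py <<'E'
from h import *
s=read_camera("scene");t=read_camera("top")
np.set_printoptions(precision=1,suppress=True)
for n,p in(("scene",s),("top",t)):
    W=cloud(p).reshape(-1,3)
    for nm,xc,yc in(("L",685,45),("S",697,166)):
        for z0,z1 in((60,100),(110,140),(140,180),(180,210),(225,245)):
            q=W[(abs(W[:,0]-xc)<50)&(abs(W[:,1]-yc)<45)&(W[:,2]>z0)&(W[:,2]<z1)]
            if len(q): print(n,nm,z0,len(q),np.median(q,0),np.percentile(q,[5,95],axis=0).ravel())
    for nm,c in(("near",(464,-264)),("far",(583,-278))):
        q=W[(np.hypot(W[:,0]-c[0],W[:,1]-c[1])<26)&(W[:,2]>115)]; print(n,nm,"top z",np.percentile(q[:,2],[5,50,95]))
for th,c in(("bowls",0),("jar",0),("mortar",0),("shaker_lidded",0),("salt_pot",0),("scoop",0)):
    a=spotter.pinpoint(th,t); print(th,[np.round(k["position"],1) for k in a[:2]])
a=cv2.resize(s["image"][130:290,220:400,::-1],(400,356),interpolation=3);b=cv2.resize(t["image"][130:290,265:445,::-1],(400,356),interpolation=3)
cv2.imwrite("pics/fin.png",np.hstack([a,b])); print(sensors.observe()["t"],sensors.observe()["ee_pos"])
E
python3 chk.py
```

```text
t: 36.7
ee_pos: [635.4, 159.4, 275.1]
tool_rot: [3.002, 0.48, 3.054]
contact_force: [1.4, -0.3, 0.6]
gripper_width: 0.499
grip_force: 0.0
t: 37.7
ee_pos: [423.1, 167.2, 252.0]
tool_rot: [3.001, 0.482, 3.053]
contact_force: [-0.1, 0.4, -0.0]
gripper_width: 0.5
grip_force: 0.0
scene L 60 322 [680.4  35.2  82.9] [657.2  14.1  62.3 705.9  71.3  98.7]
scene L 110 22 [657.7  43.3 126.7] [654.9  36.2 112.3 660.3  47.6 139.7]
scene L 140 30 [661.6  42.1 155.6] [656.9  34.1 141.9 664.2  46.2 176.5]
scene L 180 6 [665.   38.7 195.4] [664.8  35.9 180.3 694.9  47.2 209.4]
scene L 225 137 [682.2  45.4 235.6] [671.    5.  227.3 691.9  85.  240. ]
scene S 60 213 [689.7 150.3  83.9] [673.  135.9  77.2 713.7 180.1  98.4]
scene S 110 85 [680.2 165.8 116. ] [671.9 146.1 111.8 717.4 179.6 131.8]
scene S 140 23 [677.3 163.  167.8] [673.  156.4 143.  679.  169.  177.7]
scene S 180 4 [708.9 163.2 207.7] [684.3 159.2 185.2 709.5 165.4 208.9]
scene S 225 167 [697.2 168.3 235.6] [686.8 125.7 228.6 707.1 206.1 240.8]
scene near top z [128.  132.5 135.8]
scene far top z [131.  133.2 136.3]
top L 60 150 [670.4  
[... 342 characters left out ...]
0 97 [692.7 159.4  83.2] [663.3 143.9  76.3 709.7 182.3  98.7]
top S 110 59 [677.6 161.7 115.6] [665.7 141.8 110.3 712.7 184.3 133.9]
top S 140 20 [671.  164.5 162.6] [668.1 159.6 145.9 673.5 169.9 176.9]
top S 180 18 [675.2 164.2 197. ] [673.1 158.4 184.4 681.7 170.2 208.5]
top S 225 130 [691.8 164.2 235. ] [680.5 125.8 229.4 700.1 204.9 240.5]
top near top z [128.6 133.3 137.5]
top far top z [129.1 133.1 137.2]
bowls [array([414.1, 181. ])]
jar [array([201.6, 204.6]), array([287.8, 165.5])]
mortar [array([233.7, 182.5]), array([325.7, 174.4])]
shaker_lidded [array([378.6, 261.8])]
salt_pot [array([282.5, 268.2])]
scoop [array([415.8, 264. ]), array([296.3, 215.1])]
38.1 [422.5 167.3 252. ]
```

View pics/fin.png

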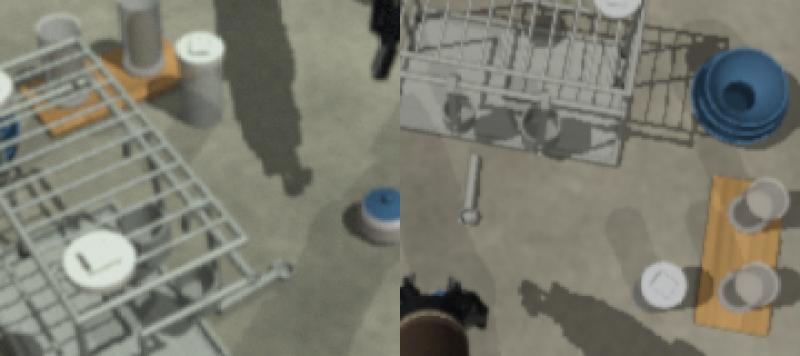

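```bash
for i in 1 2 3; do python3 -m pendant '[{"dx":0,"dy":0,"dz":0,"twist":0,"hand":0.5},{"dx":0,"dy":0,"dz":0,"twist":0,"hand":0.5},{"dx":0,"dy":0,"dz":0,"twist":0,"hand":0.5},{"dx":0,"dy":0,"dz":0,"twist":0,"hand":0.5},{"dx":0,"dy":0,"dz":0,"twist":0,"hand":0.5},{"dx":0,"dy":0,"dz":0,"twist":0,"hand":0.5},{"dx":0,"dy":0,"dz":0,"twist":0,"hand":0.5},{"dx":0,"dy":0,"dz":0,"twist":0,"hand":0.5},{"dx":0,"dy":0,"dz":0,"twist":0,"hand":0.5},{"dx":0,"dy":0,"dz":0,"twist":0,"hand":0.5}]' >/dev/null; done; python3 chk.py | grep -E " (L|S) |^[0-9]"; python3 -c "
from bench import env; print(env.job_done())"
```

```text
scene L 60 322 [680.3  35.7  83. ] [656.7  14.5  62.1 707.   71.2  98. ]
scene L 110 21 [657.6  43.8 122.7] [655.6  35.4 113.  659.9  47.5 139.1]
scene L 140 31 [662.   42.1 157.4] [657.7  34.2 143.  664.2  46.8 177.5]
scene L 180 5 [665.   39.8 206.1] [663.   35.  180.9 695.7  46.6 209. ]
scene L 225 130 [682.9  45.5 235.4] [671.5   7.4 228.9 691.2  84.4 241.1]
scene S 60 217 [696.7 158.7  86. ] [678.1 143.3  77.3 719.1 188.2  98.3]
scene S 110 97 [682.1 163.2 115.5] [675.6 144.  110.9 722.1 176.8 135. ]
scene S 140 26 [679.4 168.3 168.2] [676.1 160.6 142.9 681.1 172.5 179.9]
scene S 180 7 [683.4 161.5 187.9] [681.  158.5 181.6 710.8 169.9 209.3]
scene S 225 168 [697.7 168.5 235.7] [685.1 127.7 229.2 707.4 206.2 240.2]
top L 60 146 [669.4  45.3  81.9] [648.1  16.7  62.9 707.5  68.5  98. ]
top L 110 14 [653.1  41.5 123.6] [650.7  36.7 110.5 654.1  46.4 136.7]
top L 140 18 [656.2  40.8 162. ] [654.4  34.9 144.2 658.8  44.6 176.1]
top L 180 17 [659.6  39.8 195.1] [657.9  35.9 184.3 662.1  45.6 207.5]
top L 225 127 [676.8  41.7 235.2] [665.2   6.  229.5 685.   84.8 240.7]
top S 60 97 [696.6 160.7  82.5] [669.3 145.7  76.4 716.3 183.6  98.7]
top S 110 50 [685.4 162.  116.3] [669.8 142.1 111.8 716.6 186.5 134.6]
top S 140 21 [674.1 165.5 165.1] [671.9 159.7 145.8 676.2 170.4 178.2]
top S 180 14 [676.9 164.4 197.3] [675.7 158.5 180.9 688.7 171.  206. ]
top S 225 133 [692.2 164.1 234.9] [679.8 126.3 229.2 701.1 206.3 240.7]
42.25 [422.5 167.3 252. ]
the job is handed in; nothing more can be done
None
```

Both shakers are over their posts with rims on the base, both dippers hang about 125 mm apart on the bar, and I handed the job in at about 42 s; the verdict was not shown, and I saw nothing else on the ledge moved.

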